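# Sawn test bars to the measuring carrier in cutting order

### The job

The four sawn test bars lie in the saw's outfeed rack in the order they were cut, starting from the rack's red end. Move them to the blue measuring carrier in that same order, the first-cut bar next to the carrier's red end, so that the length readings will match the cutting list. Lay every bar down across both white rails, in one pair of opposite notches and overhanging about equally on both sides, without dropping it, and let go of them all.

Things in the scene. Friction and masses are not known exactly. Their poses are not given: they have to be found in the camera images.
- bar_brass_mid (a point): centre (half-way along, on the axis) of the yellow brass bar: loose, solid, round, 25 mm in diameter, 140 mm long, 0.6 kg. Its x axis runs along the bar (it may be rolled by any angle about x). At the start it lies in its saddle (yellow tabs) with equal overhang, its axis 60 mm above the table.
- bar_copper_mid (a point): centre (half-way along, on the axis) of the red-brown copper bar: loose, solid, round, 25 mm in diameter, 140 mm long, 0.6 kg. Its x axis runs along the bar (it may be rolled by any angle about x). At the start it lies in its saddle (orange tabs) with equal overhang, its axis 60 mm above the table.
- bar_alu_mid (a point): centre (half-way along, on the axis) of the pale silver aluminium bar: loose, solid, round, 25 mm in diameter, 140 mm long, 0.2 kg. Its x axis runs along the bar (it may be rolled by any angle about x). At the start it lies in its saddle (blue tabs) with equal overhang, its axis 60 mm above the table.
- bar_steel_mid (a point): centre (half-way along, on the axis) of the dark grey steel bar: loose, solid, round, 25 mm in diameter, 140 mm long, 0.6 kg. Its x axis runs along the bar (it may be rolled by any angle about x). At the start it lies in its saddle (green tabs) with equal overhang, its axis 60 mm above the table.
- saddle_brass: saddle with dark V blocks and a yellow tab at both ends, fixed on the outfeed rack, where the yellow brass bar lies at the start (its place in the row varies). Origin: centre of its underside, 16 mm above the table; x along its bar, y along the row. V blocks 14 mm thick, 54 mm wide at x = -45 and +45 mm, tops at 62 mm; between them a strip 5 mm high.
- saddle_copper: saddle with dark V blocks and a orange tab at both ends, fixed on the outfeed rack, where the red-brown copper bar lies at the start (its place in the row varies). Origin: centre of its underside, 16 mm above the table; x along its bar, y along the row. V blocks 14 mm thick, 54 mm wide at x = -45 and +45 mm, tops at 62 mm; between them a strip 5 mm high.
- saddle_alu: saddle with dark V blocks and a blue tab at both ends, fixed on the outfeed rack, where the pale silver aluminium bar lies at the start (its place in the row varies). Origin: centre of its underside, 16 mm above the table; x along its bar, y along the row. V blocks 14 mm thick, 54 mm wide at x = -45 and +45 mm, tops at 62 mm; between them a strip 5 mm high.
- saddle_steel: saddle with dark V blocks and a green tab at both ends, fixed on the outfeed rack, where the dark grey steel bar lies at the start (its place in the row varies). Origin: centre of its underside, 16 mm above the table; x along its bar, y along the row. V blocks 14 mm thick, 54 mm wide at x = -45 and +45 mm, tops at 62 mm; between them a strip 5 mm high.
- rack: the saw's outfeed rack, fixed: slotted aluminium bed 150 (x) by 290 (y) by 16 mm with four saddles in a row at y = +96, +32, -32, -96 mm (39 mm free between neighbouring bars). Origin: centre of its underside, on the table. Red stop block, 34 mm high, at the end y = +136 mm (a grey one at -136): the first-cut bar lies next to it, at y = +96.
- carrier: the measuring carrier, fixed, empty: blue base 150 (x) by 290 (y) by 16 mm; origin: centre of its underside, on the table. Two white rails along y, 14 mm thick, at x = -45 and +45 mm, tops at 62 mm, each with V notches at y = -96, -32, +32, +96 mm (40 wide, 20 deep); a bar lies in them along x, axis 60 mm above the table. Red lip, 34 mm high, at the end y = -136 mm, blue lip at +136.
There are look-alikes about, which are no part of the job. Of the things shaped like the part that bears bar_copper_mid, the copper one is meant.

How it is judged:
At the end, for the whole second after the job is handed in: Every bar lies still and released in the carrier notches matching its place in the outfeed rack (both counted from the red end): within 10 mm along the row, centred lengthwise within 15 mm, parallel to the notches within 0.12 rad, axis within 6 mm of the seated height (((y of saddle_brass in the frame of rack between 0.076 and 0.116 m and y of bar_brass_mid in the frame of carrier between -0.106 and -0.086 m) or (y of saddle_brass in the frame of rack between 0.012 and 0.052 m and y of bar_brass_mid in the frame of carrier between -0.042 and -0.022 m) or (y of saddle_brass in the frame of rack between -0.052 and -0.012 m and y of bar_brass_mid in the frame of carrier between 0.022 and 0.042 m) or (y of saddle_brass in the frame of rack between -0.116 and -0.076 m and y of bar_brass_mid in the frame of carrier between 0.086 and 0.106 m)) and x of bar_brass_mid in the frame of carrier between -0.015 and 0.015 m and z of bar_brass_mid in the frame of carrier between 0.05368 and 0.06568 m and angle between the x axis of each of bar_brass_mid, bar_copper_mid, bar_alu_mid, bar_steel_mid and the x axis of carrier, either way round below 0.12 rad and linear speed of each of bar_brass, bar_copper, bar_alu, bar_steel below 0.02 m/s and contact force between each of bar_brass, bar_copper, bar_alu, bar_steel and the fingers below 0.1 N and ((y of saddle_copper in the frame of rack between 0.076 and 0.116 m and y of bar_copper_mid in the frame of carrier between -0.106 and -0.086 m) or (y of saddle_copper in the frame of rack between 0.012 and 0.052 m and y of bar_copper_mid in the frame of carrier between -0.042 and -0.022 m) or (y of saddle_copper in the frame of rack between -0.052 and -0.012 m and y of bar_copper_mid in the frame of carrier between 0.022 and 0.042 m) or (y of saddle_copper in the frame of rack between -0.116 and -0.076 m and y of bar_copper_mid in the frame of carrier between 0.086 and 0.106 m)) and x of bar_copper_mid in the frame of carrier between -0.015 and 0.015 m and z of bar_copper_mid in the frame of carrier between 0.05368 and 0.06568 m and ((y of saddle_alu in the frame of rack between 0.076 and 0.116 m and y of bar_alu_mid in the frame of carrier between -0.106 and -0.086 m) or (y of saddle_alu in the frame of rack between 0.012 and 0.052 m and y of bar_alu_mid in the frame of carrier between -0.042 and -0.022 m) or (y of saddle_alu in the frame of rack between -0.052 and -0.012 m and y of bar_alu_mid in the frame of carrier between 0.022 and 0.042 m) or (y of saddle_alu in the frame of rack between -0.116 and -0.076 m and y of bar_alu_mid in the frame of carrier between 0.086 and 0.106 m)) and x of bar_alu_mid in the frame of carrier between -0.015 and 0.015 m and z of bar_alu_mid in the frame of carrier between 0.05368 and 0.06568 m and ((y of saddle_steel in the frame of rack between 0.076 and 0.116 m and y of bar_steel_mid in the frame of carrier between -0.106 and -0.086 m) or (y of saddle_steel in the frame of rack between 0.012 and 0.052 m and y of bar_steel_mid in the frame of carrier between -0.042 and -0.022 m) or (y of saddle_steel in the frame of rack between -0.052 and -0.012 m and y of bar_steel_mid in the frame of carrier between 0.022 and 0.042 m) or (y of saddle_steel in the frame of rack between -0.116 and -0.076 m and y of bar_steel_mid in the frame of carrier between 0.086 and 0.106 m)) and x of bar_steel_mid in the frame of carrier between -0.015 and 0.015 m and z of bar_steel_mid in the frame of carrier between 0.05368 and 0.06568 m); the robot touches nothing.
It fails at once if the yellow brass bar is dropped (it falls freely by more than about 25 mm) (linear speed of bar_brass above 0.7 m/s and contact force between bar_brass and the fingers below 0.05 N).
It fails at once if the red-brown copper bar is dropped (it falls freely by more than about 25 mm) (linear speed of bar_copper above 0.7 m/s and contact force between bar_copper and the fingers below 0.05 N).
It fails at once if the pale silver aluminium bar is dropped (it falls freely by more than about 25 mm) (linear speed of bar_alu above 0.7 m/s and contact force between bar_alu and the fingers below 0.05 N).
It fails at once if the dark grey steel bar is dropped (it falls freely by more than about 25 mm) (linear speed of bar_steel above 0.7 m/s and contact force between bar_steel and the fingers below 0.05 N).
It also fails if it takes over 112 s, if anything falls off the work surface, if the arm or the gripper's body presses on something with over 40 N, if the wrist force passes 120 N, or if a joint passes its speed limit or range.

### The arm

A 6-joint arm with a two-finger parallel gripper is mounted at the origin on the work surface. World frame = base frame: x ahead of the robot, y to its left, z up, the work surface at z = 0. Lengths are in m, angles in rad, forces in N, time in s.
With the tool pointing down it reaches from about 0.425 to 0.925 m from the base axis. Payload 12.5 kg.
Tool frame: the origin (TCP) lies between the finger pads; the fingertips stand 14 mm ahead of it and the grasp point (between the pads) lies 5 mm behind it; z points along the fingers, y is the direction in which the jaws open and shut (so a half turn about z gives the same grasp; the last joint's range is limited). The gripper opens to 85 mm and grips with 20 to 120 N. Pads are 22 mm wide; open, the fingers measure 114 mm over their backs; the gripper's body (76 mm by 85 mm) begins 54 mm behind the grasp point. The pads swing forward as they close: fully open they stand 13 mm farther back than shut.
Start: joints at [-1.446, 0.491, 1.559, -0, 1.092, -0.106], TCP at [0.143, -0.608, 0.245] pointing down, gripper open.
Joint ranges: [-3.1, 3.1], [-0.84, 2.19], [0.05, 2.79], [-1.13, 4.28], [0.06, 2.93], [-2.69, 2.69]. Speed limits (rad/s): [2.22, 2.22, 2.79, 3.14, 3.14, 3.14].

### API

Orientations are given as a rotation vector (axis times angle).
In Python, from station import arm gives the robot as it stands.
- The arm moves only by the tool arm_command, never from a script. Its argument "deltas" is a list of rows, each an object with "dp": the shift along the tool's x, y, z in mm, a list of three; "dr": the turn, a rotation vector about the tool's x, y, z in degrees, a list of three; "gripper": the closure in counts, from 0 (fully open) to 255 (shut). A call has 1 to 5 rows; each row is the pose to reach, as a shift and turn from the pose commanded when the call began, along the tool's axes at that moment; what a row does not reach only later rows make up. A row lasts 1/10 s, in which the tool goes at most 50 mm and 8.59 degrees, less where a joint would pass 70% of its speed; a pose out of reach is approached as far as the arm can. A call with a gripper value outside its range is refused whole. The fingers move at their own pace and stop on an object; "force" is the grip in N (left out, the last holds). Time passes only in rows, so rows that repeat a pose let the fingers close. It gives the time, the measured TCP pose, the force and the opening at its end, in the units of the state.
- arm.read_state(): the state, without advancing time (a new reading comes with each control period).
- arm.camera(name): name is "scene" or "top" or "wrist"; returns a dict with "img" (480x640x3 uint8, red, green, blue), "fx", "fy", "cx", "cy" (pixels), "camera_from_world" (4x4, takes a point from world to camera coordinates); the wrist camera has in their place "mount" (4x4, takes a point from camera to tool coordinates, whose origin is the TCP and whose axes are the flange's). Camera axes: x right, y up, looking along -z (the intrinsics and any distortion apply to the point x, -y, -z); pixel columns grow to the right and rows downward; lengths in m; the calibration is good to about 2 mm. A picture is of the moment at which its call begins: read the wrist's pose just before it. There is no depth.
- arm.close_job(): hands the job in, once; it reports no verdict.
The state is a dict: "time_s": time; "joints": joint angles; "joint_vel": joint speeds; "joint_torque": joint torques, N m; "ee_pos": TCP position; "eef_rot": TCP orientation; "ft_force": force on the tool from outside, world axes, zero at the start; "moment": the same for the moment, N m; "finger_gap": finger opening in m.
Only numpy, scipy, OpenCV 4.12 (cv2) and the standard library are available. Lean on these libraries where they do the work, as an engineer would, in place of code of your own. Each camera call takes 0.05 s, during which the arm holds its last target.

## Working session

There is one attempt and no reset: what is moved stays moved. The work goes in short steps, Python scripts to look and compute and a tool call to move; the robot and the scene stay as the last step left them, time stands still between calls to the robot, and variables do not carry over. Pictures are saved under pics/ and viewed, and the job is handed in when it is done.

Besides the shell and the picture viewer there is one more tool, called after "Emit:" by a JSON object that holds its "name" and its "arguments". arm_command: Moves the arm, as the interface text tells. Its arguments: {"type":"object","properties":{"deltas":{"type":"array","items":{"type":"object","properties":{"dp":{"type":"array","items":{"type":"number"}},"dr":{"type":"array","items":{"type":"number"}},"gripper":{"type":"number"}}}},"force":{"type":"number"}},"required":["deltas"]}

```bash
ls; mkdir -p pics
python3 - <<'E'
from station import arm
import cv2
s=arm.read_state();print(s)
for n in ["scene","top","wrist"]:
    c=arm.camera(n);cv2.imwrite(f"pics/{n}0.png",c["img"][:,:,::-1])
    print(n,{k:v for k,v in c.items() if k!="img"})
E
```

```text
pics
{'time_s': 0.0, 'joints': array([-1.44560468e+00,  4.91560757e-01,  1.55948050e+00, -3.43145962e-05,
        1.09172198e+00, -1.05618761e-01]), 'joint_vel': array([-0.00101486,  0.00087394,  0.00116362,  0.0006468 ,  0.00105461,
        0.00114204]), 'joint_torque': array([ 4.11372501e-03, -6.18445373e+01, -2.61589068e+01,  1.35437094e-04,
        4.13815869e-03, -1.47043841e-05]), 'ee_pos': array([ 0.14295365, -0.60819504,  0.2447163 ]), 'eef_rot': array([-3.11953012e+00, -3.61641849e-01,  6.57862703e-05]), 'ft_force': array([ 1.36504305, -0.35963343,  0.6066792 ]), 'moment': array([0.01189891, 0.04212553, 0.01182541]), 'finger_gap': 0.0854384720865543}
scene {'fx': 590.3840125707853, 'fy': 590.3840125707853, 'cx': 323.07341914767574, 'cy': 229.00475468931668, 'camera_from_world': array([[-0.61172816,  0.79087028, -0.01768782,  0.30918702],
       [-0.58094284, -0.43395103,  0.68861595,  0.21924381],
       [ 0.53693024,  0.43152138,  0.72491049, -1.53083943],
       [ 0.        ,  0.        ,  0.        ,  1.        ]])}
top {'fx': 495.3636178170413, 'fy': 495.3636178170413, 'cx': 331.07579464004436, 'cy': 241.77415913033207, 'camera_from_world': array([[ 0.00888488, -0.99995142,  0.00426761, -0.0206657 ],
       [ 0.99460448,  0.00927834,  0.10332398, -0.50163279],
       [-0.10335856,  0.00332656,  0.9946386 , -1.02565651],
       [ 0.        ,  0.        ,  0.        ,  1.        ]])}
wrist {'fx': 379.06125412045964, 'fy': 379.06125412045964, 'cx': 318.6494394849057, 'cy': 235.87413077533085, 'mount': array([[-1.46278149e-04,  9.46873505e-01,  3.21606193e-01,
         8.20017722e-02],
       [ 9.99999766e-01,  3.53652820e-04, -5.86389114e-04,
         8.02236474e-05],
       [-6.68973253e-04,  3.21606032e-01, -9.46873335e-01,
        -1.29822085e-01],
       [ 0.00000000e+00,  0.00000000e+00,  0.00000000e+00,
         1.00000000e+00]])}
```

View pics/top0.png

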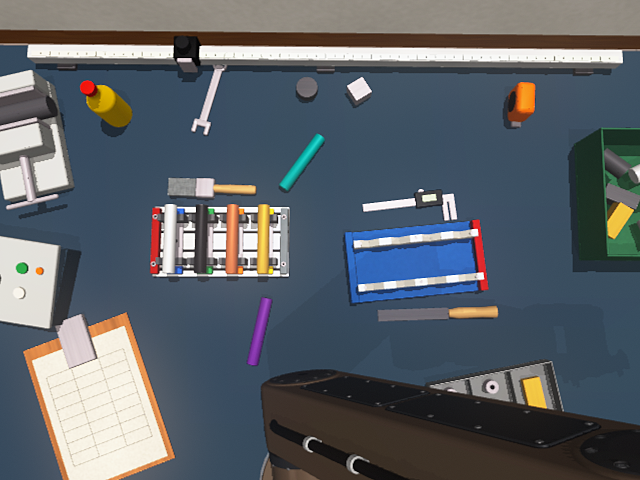

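View pics/scene0.png

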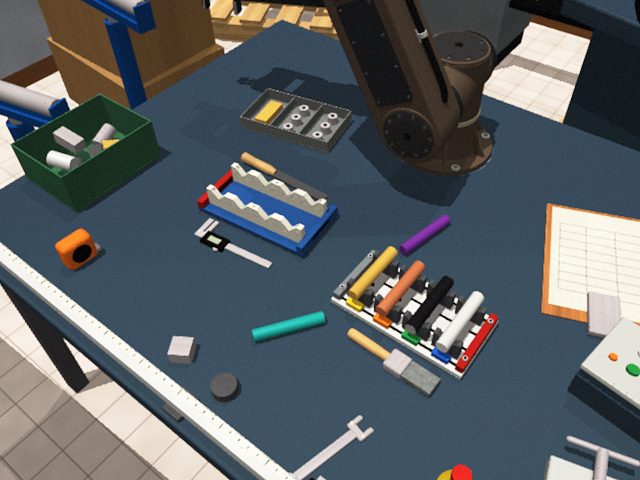

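View pics/wrist0.png

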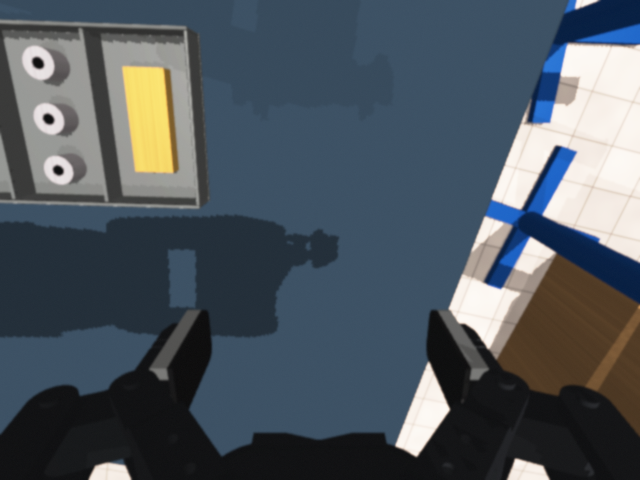

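The top view shows the rack (150–290, 205–278) with its red end on the left and the order alu, steel, copper, brass. The carrier (345–488, 222–302) has its red lip on the right. Next I'll zoom in for measurements.

Run:
```python
import cv2
a=cv2.imread("pics/top0.png")
cv2.imwrite("pics/z1.png",cv2.resize(a[195:290,140:300],None,fx=5,fy=5,interpolation=cv2.INTER_CUBIC))
cv2.imwrite("pics/z2.png",cv2.resize(a[210:310,335:495],None,fx=5,fy=5,interpolation=cv2.INTER_CUBIC))
```

```text
(no output)
```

View pics/z1.png

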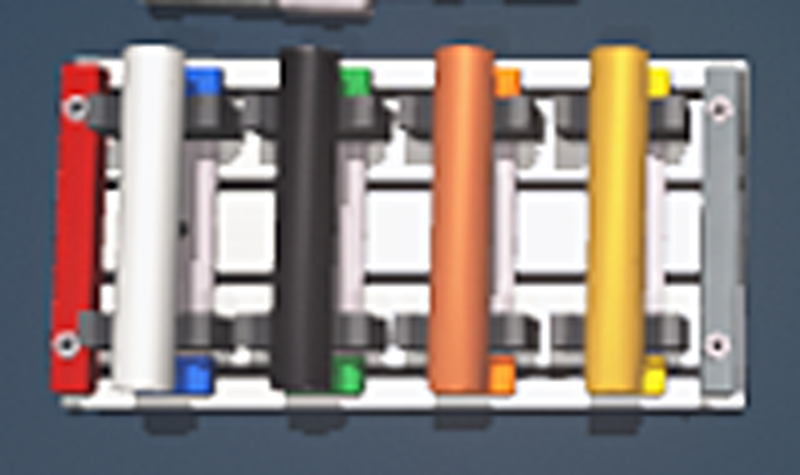

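View pics/z2.png

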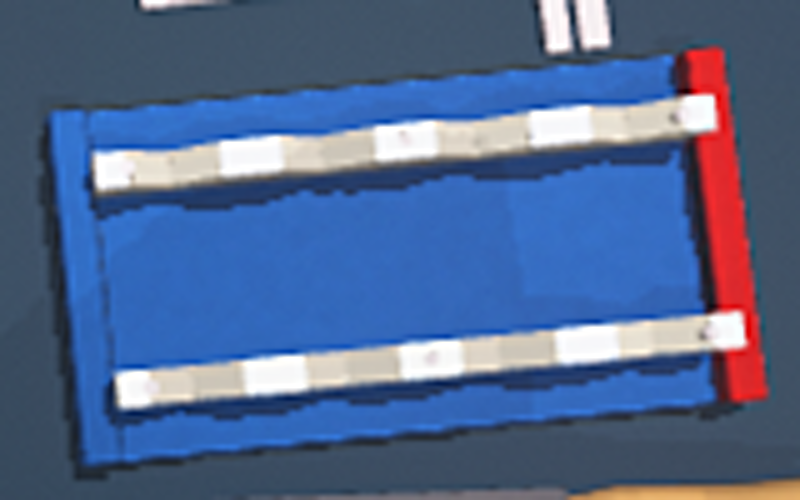

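```bash
cat > h.py <<'E'
import numpy as np
from scipy.optimize import least_squares
def cams():
    T=np.array([[ 0.00888488, -0.99995142,  0.00426761, -0.0206657 ],
       [ 0.99460448,  0.00927834,  0.10332398, -0.50163279],
       [-0.10335856,  0.00332656,  0.9946386 , -1.02565651]]);t=(495.3636178170413,331.07579464004436,241.77415913033207,T)
    S=np.array([[-0.61172816,  0.79087028, -0.01768782,  0.30918702],
       [-0.58094284, -0.43395103,  0.68861595,  0.21924381],
       [ 0.53693024,  0.43152138,  0.72491049, -1.53083943]]);s=(590.3840125707853,323.07341914767574,229.00475468931668,S)
    return t,s
def proj(c,P):
    f,cx,cy,T=c; q=np.asarray(P)@T[:,:3].T+T[:,3]
    return np.c_[cx+f*q[:,0]/-q[:,2], cy-f*q[:,1]/-q[:,2]]
def place(p,L):
    L=np.asarray(L,float);c,s=np.cos(p[2]),np.sin(p[2])
    return np.c_[p[0]+c*L[:,0]-s*L[:,1],p[1]+s*L[:,0]+c*L[:,1],L[:,2]]
def fit(c,L,px,p0):
    f=lambda p:(proj(c,place(p,L))-px).ravel()
    r=least_squares(f,p0);return r.x,f(r.x).reshape(-1,2)
E
python3 - <<'E'
from h import *
np.set_printoptions(precision=4,suppress=True)
t,s=cams()
z=lambda a,o:(np.array(a,float)+.5)/5-.5+np.array(o)
L=[[.045,.064,.062],[.045,0,.062],[.045,-.064,.062],[-.045,.064,.062],[-.045,0,.062],[-.045,-.064,.062]]
px=z([(250,155),(406,141),(561,126),(275,374),(431,359),(588,343)],(335,210))
print("carrier",*fit(t,L,px,[.5,-.15,0]))
# rack: base corners and bar ends centres
L=[[.075,-.145,.016],[-.075,-.145,.016]]+[[0,y,.060] for y in(.096,.032,-.032,-.096)]
px=z([(748,60),(745,410),(148,219),(306,219),(462,219),(617,219)],(140,195))
print("rack",*fit(t,L,px,[.5,.2,0]))
E
```

```text
carrier [ 0.4634 -0.1946  0.1062] [[ 0.2101  0.0525]
 [-0.017  -0.1444]
 [-0.0996 -0.136 ]
 [ 0.0026  0.071 ]
 [ 0.0545  0.007 ]
 [-0.1502  0.1486]]
rack [0.5028 0.2197 0.0047] [[-0.0321 -0.0601]
 [-0.3445 -0.4442]
 [ 0.3426 -0.0928]
 [-0.0487  0.0519]
 [-0.055   0.1965]
 [ 0.1237  0.3411]]
```

Run:
```python
import cv2
a=cv2.imread("pics/scene0.png")
cv2.imwrite("pics/z3.png",cv2.resize(a[235:385,325:505],None,fx=4,fy=4,interpolation=cv2.INTER_CUBIC))
cv2.imwrite("pics/z4.png",cv2.resize(a[145:265,190:345],None,fx=5,fy=5,interpolation=cv2.INTER_CUBIC))
```

```text
(no output)
```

View pics/z3.png

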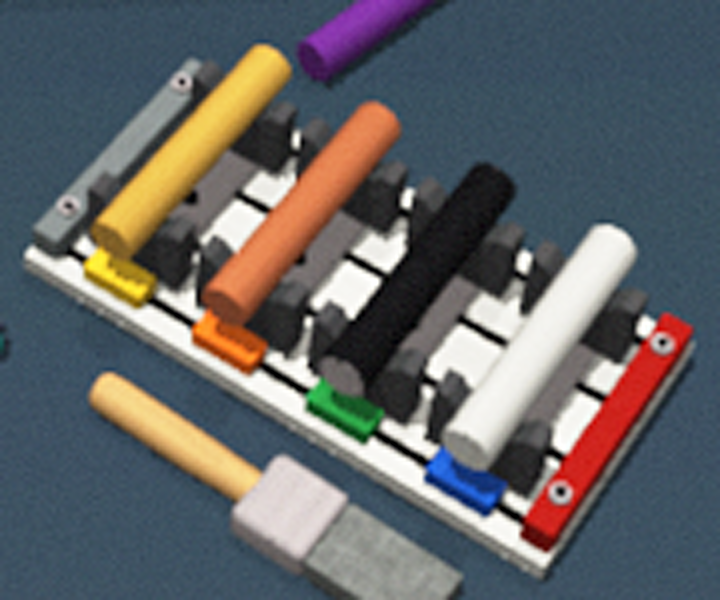

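View pics/z4.png

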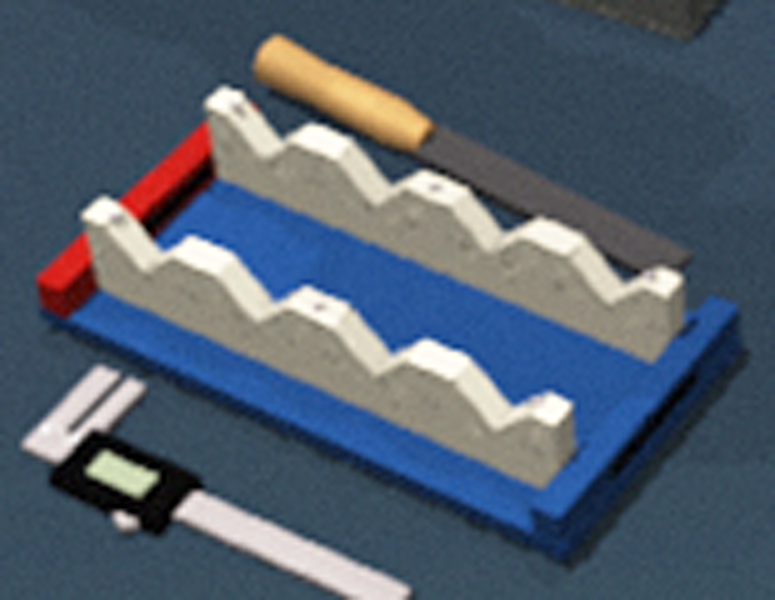

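Run:
```python
from h import *
np.set_printoptions(precision=4,suppress=True)
t,s=cams()
z=lambda a,o,k:(np.array(a,float)+.5)/k-.5+np.array(o)
L=[[.045,-.064,.062],[.045,0,.062],[.045,.064,.062],[-.045,-.064,.062],[-.045,0,.062],[-.045,.064,.062]]
px=z([(212,258),(325,304),(440,360),(325,140),(437,188),(552,237)],(190,145),5)
print("carrier",*fit(s,L,px,[.5,-.15,0]))
L=[[.075,.145,.016],[.075,-.145,.016],[-.075,.145,.016]]+[[.07,y,.060] for y in(.096,.032,-.032,-.096)]
px=z([(545,565),(28,250),(692,340),(467,443),(350,373),(227,299),(112,233)],(325,235),4)
print("rack",*fit(s,L,px,[.5,.2,0]))
```

```text
carrier [ 0.4608 -0.195   0.1078] [[-1.0957 -0.4657]
 [-0.5518  0.4755]
 [ 0.4561 -0.2046]
 [ 0.0605  0.2326]
 [ 0.3267 -0.0222]
 [ 0.8058 -0.1419]]
rack [0.4987 0.2193 0.001 ] [[ 0.1012 -0.6516]
 [-0.2021 -0.3306]
 [ 1.2358 -0.1646]
 [ 0.0621  0.2511]
 [-1.5865 -0.4978]
 [-0.1871  0.6676]
 [ 0.6468  0.6802]]
```

```bash
cat >> h.py <<'E'
from scipy.spatial.transform import Rotation as Ro
def Rdown(yaw): return np.array([[np.cos(yaw),np.sin(yaw),0],[np.sin(yaw),-np.cos(yaw),0],[0,0,-1]])
def go(x,y,z,yaw):
    from station import arm
    s=arm.read_state();R=Ro.from_rotvec(s["eef_rot"]).as_matrix()
    dp=R.T@(np.array([x,y,z])-s["ee_pos"])*1000
    dr=Ro.from_matrix(R.T@Rdown(yaw)).as_rotvec(degrees=True)
    print("t",round(s["time_s"],2),"dp",dp.round(1),"dr",dr.round(2),"gap",round(s["finger_gap"],4),"F",s["ft_force"].round(1))
CAR=(0.462,-0.195,0.107); RACK=(0.501,0.2195,0.003)
E
python3 -c "
from h import *
go(0.462,-0.195,.245,.107)"
```

```text
t 0.15 dp [ 4.051e+02 -3.293e+02  2.000e-01] dr [-0.05 -0.    7.09] gap 0.0856 F [-0.4 -0.3  1. ]
```

Emit:
{"name": "arm_command", "arguments": {"deltas": [{"dp": [30, -24, 0], "dr": [0, 0, 0.5], "gripper": 105}, {"dp": [65, -53, 0], "dr": [0, 0, 1.5], "gripper": 105}, {"dp": [102, -83, 0], "dr": [0, 0, 2.5], "gripper": 105}, {"dp": [139, -113, 0], "dr": [0, 0, 3], "gripper": 105}, {"dp": [176, -143, 0], "dr": [0, 0, 3.5], "gripper": 105}], "force": 60}}

```text
time_s: 0.65
ee_pos: [0.2824, -0.4273, 0.2452]
eef_rot: [-3.13, -0.265, 0.0]
ft_force: [1.0, -0.5, 0.3]
finger_gap: 0.0505
```

Emit:
{"name": "arm_command", "arguments": {"deltas": [{"dp": [37, -30, 0], "dr": [0, 0, 0.7], "gripper": 105}, {"dp": [74, -60, 0], "dr": [0, 0, 1.4], "gripper": 105}, {"dp": [111, -90, 0], "dr": [0, 0, 2.1], "gripper": 105}, {"dp": [148, -120, 0], "dr": [0, 0, 2.8], "gripper": 105}, {"dp": [185, -150, 0], "dr": [0, 0, 3.5], "gripper": 105}]}}

```text
time_s: 1.15
ee_pos: [0.4396, -0.2482, 0.2453]
eef_rot: [3.137, 0.17, 0.0]
ft_force: [0.7, -0.8, 0.1]
finger_gap: 0.0502
```

```bash
python3 -c "
from h import *
go(0.462,-0.195,.245,.107)"
```

```text
t 1.15 dp [ 28.  -50.5   0.3] dr [ 0.01 -0.    0.06] gap 0.0502 F [ 0.7 -0.8  0.1]
```

Emit:
{"name": "arm_command", "arguments": {"deltas": [{"dp": [0, 0, 0], "gripper": 105}, {"dp": [0, 0, 0], "gripper": 105}]}}

```text
schema error: expected keys dp, dr, gripper
```

```bash
python3 -c "
from h import *
go(0.462,-0.195,.245,.107)"
```

```text
t 1.15 dp [ 28.  -50.5   0.3] dr [ 0.01 -0.    0.06] gap 0.0502 F [ 0.7 -0.8  0.1]
```

Emit:
{"name": "arm_command", "arguments": {"deltas": [{"dp": [14, -25, 0], "dr": [0, 0, 0], "gripper": 105}, {"dp": [14, -25, 0], "dr": [0, 0, 0], "gripper": 105}, {"dp": [14, -25, 0], "dr": [0, 0, 0], "gripper": 105}]}}

```text
time_s: 1.45
ee_pos: [0.4499, -0.2231, 0.2452]
eef_rot: [3.137, 0.173, -0.0]
ft_force: [-0.0, -0.8, -0.5]
finger_gap: 0.0504
```

```bash
python3 -c "
from h import *
go(0.462,-0.195,.245,.107)
from station import arm
import cv2
cv2.imwrite('pics/w1.png',arm.camera('wrist')['img'][:,:,::-1])"
```

```text
t 1.45 dp [ 15.1 -26.6   0.2] dr [0.   0.01 0.19] gap 0.0504 F [-0.  -0.8 -0.5]
```

View pics/w1.png

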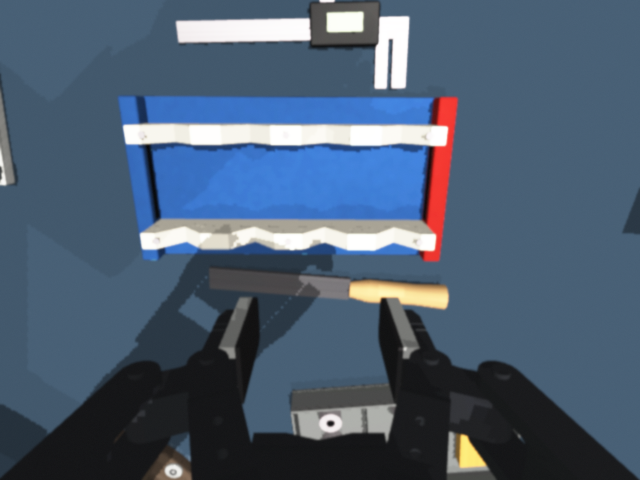

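```bash
python3 -c "
import cv2
a=cv2.imread('pics/w1.png')
cv2.imwrite('pics/z5.png',cv2.resize(a[85:270,110:470],None,fx=2.2,fy=2.2,interpolation=cv2.INTER_CUBIC))"
```

```text
(no output)
```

View pics/z5.png

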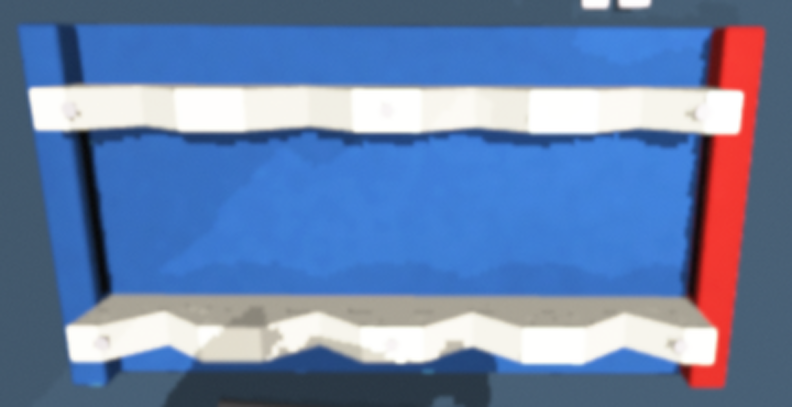

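```bash
cat >> h.py <<'E'
M=np.array([[-1.46278149e-04,  9.46873505e-01,  3.21606193e-01, 8.20017722e-02],
       [ 9.99999766e-01,  3.53652820e-04, -5.86389114e-04, 8.02236474e-05],
       [-6.68973253e-04,  3.21606032e-01, -9.46873335e-01,-1.29822085e-01],[0,0,0,1]])
def wcam(pos,rot):
    T=np.eye(4);T[:3,:3]=Ro.from_rotvec(rot).as_matrix();T[:3,3]=pos
    return (379.06125,318.64944,235.87413,np.linalg.inv(T@M)[:3])
E
python3 - <<'E'
from h import *
from station import arm
np.set_printoptions(precision=4,suppress=True)
s=arm.read_state();c=wcam(s["ee_pos"],s["eef_rot"])
z=lambda a,o,k:(np.array(a,float)+.5)/k-.5+np.array(o)
L=[[.045,.064,.062],[.045,0,.062],[.045,-.064,.062],[-.045,.064,.062],[-.045,0,.062],[-.045,-.064,.062]]
px=z([(211,110),(387,110),(564,110),(233,345),(392,345),(553,345)],(110,85),2.2)
print("carrier",*fit(c,L,px,[.5,-.15,0]),s["ee_pos"])
go(RACK[0],RACK[1]-.0,.245,RACK[2])
E
```

```text
carrier [ 0.4626 -0.1961  0.1069] [[ 0.0079  0.2147]
 [ 0.0425  0.3632]
 [-0.4248  0.5116]
 [-0.3313 -0.5401]
 [ 0.4528 -0.4332]
 [ 0.2883 -0.3263]] [ 0.4497 -0.2238  0.2453]
t 1.5 dp [  99.2 -435.1    0.2] dr [0.01 0.   6.07] gap 0.0503 F [ 0.1 -0.5 -0.5]
```

Emit:
{"name": "arm_command", "arguments": {"deltas": [{"dp": [9, -40, 0], "dr": [0, 0, 0.5], "gripper": 105}, {"dp": [19, -83, 0], "dr": [0, 0, 1.2], "gripper": 105}, {"dp": [29, -127, 0], "dr": [0, 0, 1.8], "gripper": 105}, {"dp": [39, -171, 0], "dr": [0, 0, 2.4], "gripper": 105}, {"dp": [49, -215, 0], "dr": [0, 0, 3], "gripper": 105}]}}

```text
time_s: 2.0
ee_pos: [0.4752, -0.0041, 0.2454]
eef_rot: [3.14, 0.084, 0.001]
ft_force: [-0.4, -0.4, -0.8]
finger_gap: 0.0505
```

Emit:
{"name": "arm_command", "arguments": {"deltas": [{"dp": [8, -44, 0], "dr": [0, 0, 0.6], "gripper": 105}, {"dp": [16, -88, 0], "dr": [0, 0, 1.2], "gripper": 105}, {"dp": [24, -132, 0], "dr": [0, 0, 1.8], "gripper": 105}, {"dp": [32, -176, 0], "dr": [0, 0, 2.4], "gripper": 105}, {"dp": [38, -215, 0], "dr": [0, 0, 3], "gripper": 105}]}}

```text
time_s: 2.5
ee_pos: [0.5017, 0.2132, 0.2452]
eef_rot: [3.141, 0.003, 0.0]
ft_force: [-0.1, -0.4, 0.3]
finger_gap: 0.0501
```

Emit:
{"name": "arm_command", "arguments": {"deltas": [{"dp": [0, 0, 0], "dr": [0, 0, 0], "gripper": 105}, {"dp": [0, 0, 0], "dr": [0, 0, 0], "gripper": 105}, {"dp": [0, 0, 0], "dr": [0, 0, 0], "gripper": 105}]}}

```text
time_s: 2.8
ee_pos: [0.5013, 0.2108, 0.2451]
eef_rot: [3.141, 0.004, -0.001]
ft_force: [-0.6, 0.8, 0.5]
finger_gap: 0.0501
```

```bash
python3 -c "
from h import *
go(RACK[0],RACK[1]-.0,.245,RACK[2])
from station import arm
import cv2
s=arm.read_state();print(list(s['ee_pos']),list(s['eef_rot']),s['joints'].round(2))
a=arm.camera('wrist')['img'][:,:,::-1];cv2.imwrite('pics/w2.png',a)
cv2.imwrite('pics/z6.png',cv2.resize(a[85:285,110:490],None,fx=2,fy=2,interpolation=cv2.INTER_CUBIC))"
```

```text
t 2.8 dp [-0.3 -8.7  0.1] dr [ 0.02  0.02 -0.04] gap 0.0501 F [-0.6  0.8  0.5]
[np.float64(0.5012723655828221), np.float64(0.21084346226324796), np.float64(0.24514958150715077)] [np.float64(3.141211571660305), np.float64(0.0037517125465273953), np.float64(-0.0005717247246513155)] [ 0.28  0.38  1.76 -0.    1.01  1.85]
```

View pics/z6.png

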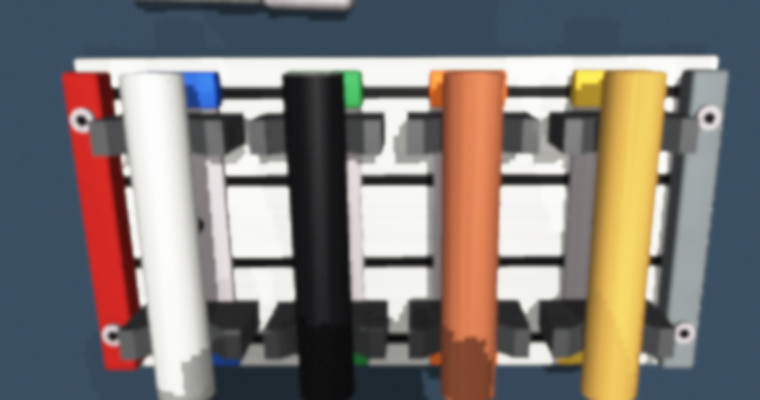

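Run:
```python
from h import *
np.set_printoptions(precision=4,suppress=True)
c=wcam([.50127,.21084,.24515],[3.14121,.00375,-.00057])
z=lambda a,o,k:(np.array(a,float)+.5)/k-.5+np.array(o)
L=[[.07,y,.066] for y in(.096,.032,-.032,-.096)]+[[.075,.145,.016],[.075,-.145,.016]]
px=z([(153,73),(313,73),(474,71),(635,71),(76,60),(717,57)],(110,85),2)
p,r=fit(c,L,px,[.5,.2,0]);print(p,r)
for P in (p,(.501,.2195,.003)): print((proj(c,place(P,[[-.03,y,.06] for y in(.096,.032,-.032,-.096)]))-[110,85])*2)
```

```text
[0.5028 0.2196 0.0069] [[-2.6631  0.5291]
 [-0.6862  0.1288]
 [ 0.8084  0.7283]
 [ 2.3209  0.3278]
 [-0.5234 -0.5464]
 [ 0.7788 -0.6212]]
[[178.8653 310.0956]
 [324.2162 309.4085]
 [469.5949 308.7213]
 [615.0017 308.034 ]]
[[179.1731 313.1546]
 [324.3476 312.9998]
 [469.4804 312.8449]
 [614.5716 312.6902]]
```

```bash
cat >> h.py <<'E'
Y={'alu':.096,'steel':.032,'copper':-.032,'brass':-.096}
def rk(n,z): y=Y[n];return go(.502-.004*y,.2195+y,z,.004)
def cr(n,z): y=-Y[n];return go(.4625-.1068*y,-.1955+.9943*y,z,.107)
E
python3 -c "
from h import *
rk('alu',.13)"
```

```text
t 2.85 dp [   0.5 -104.8  115.3] dr [ 0.02  0.01 -0.11] gap 0.0501 F [ 0.7 -0.3 -0.3]
```

Emit:
{"name": "arm_command", "arguments": {"deltas": [{"dp": [0, -30, 25], "dr": [0, 0, 0], "gripper": 105}, {"dp": [0, -60, 55], "dr": [0, 0, 0], "gripper": 105}, {"dp": [0, -90, 90], "dr": [0, 0, 0], "gripper": 105}, {"dp": [0.5, -105, 115], "dr": [0, 0, 0], "gripper": 105}, {"dp": [0.5, -105, 115], "dr": [0, 0, 0], "gripper": 105}]}}

```text
time_s: 3.35
ee_pos: [0.5003, 0.3169, 0.1273]
eef_rot: [3.139, 0.006, -0.007]
ft_force: [0.8, 0.5, 0.8]
finger_gap: 0.0504
```

```bash
python3 -c "
from h import *
rk('alu',.056)
from station import arm
import cv2
for n in ['wrist','scene']: cv2.imwrite('pics/a_%s.png'%n,arm.camera(n)['img'][:,:,::-1])"
```

```text
t 3.35 dp [ 1.6  1.3 71.3] dr [0.13 0.26 0.  ] gap 0.0504 F [0.8 0.5 0.8]
```

View pics/a_wrist.png

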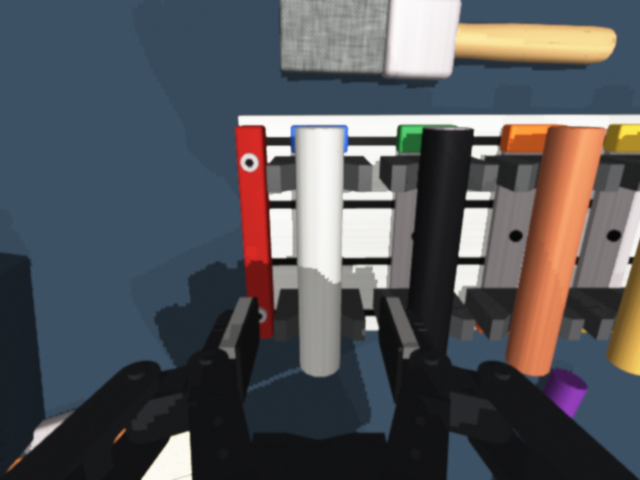

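Emit:
{"name": "arm_command", "arguments": {"deltas": [{"dp": [0, 0, 15], "dr": [0, 0, 0], "gripper": 105}, {"dp": [0, 0, 35], "dr": [0, 0, 0], "gripper": 105}, {"dp": [0, 0, 55], "dr": [0, 0, 0], "gripper": 105}, {"dp": [0, 0, 70], "dr": [0, 0, 0], "gripper": 105}, {"dp": [0, 0, 73], "dr": [0, 0, 0], "gripper": 105}]}}

```text
time_s: 3.95
ee_pos: [0.5014, 0.3163, 0.0571]
eef_rot: [3.141, 0.004, -0.001]
ft_force: [0.8, 0.8, 0.3]
finger_gap: 0.0502
```

Emit:
{"name": "arm_command", "arguments": {"deltas": [{"dp": [0, 0, 0], "dr": [0, 0, 0], "gripper": 105}, {"dp": [0, 0, 0], "dr": [0, 0, 0], "gripper": 105}]}}

```text
time_s: 4.15
ee_pos: [0.5017, 0.3173, 0.0583]
eef_rot: [-3.141, -0.006, -0.002]
ft_force: [0.4, 0.4, -0.7]
finger_gap: 0.0502
```

```bash
python3 -c "
from h import *
rk('alu',.056)
from station import arm
import cv2
cv2.imwrite('pics/a_w2.png',arm.camera('wrist')['img'][:,:,::-1])"
```

```text
t 4.15 dp [-0.1  1.8  2.3] dr [-0.03 -0.08 -0.02] gap 0.0502 F [ 0.4  0.4 -0.7]
```

View pics/a_w2.png

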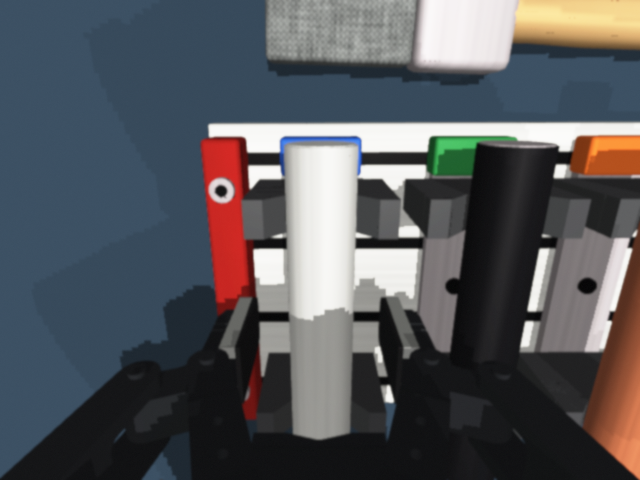

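Emit:
{"name": "arm_command", "arguments": {"deltas": [{"dp": [0, 0, 1], "dr": [0, 0, 0], "gripper": 200}, {"dp": [0, 0, 1], "dr": [0, 0, 0], "gripper": 255}, {"dp": [0, 0, 1], "dr": [0, 0, 0], "gripper": 255}, {"dp": [0, 0, 1], "dr": [0, 0, 0], "gripper": 255}, {"dp": [0, 0, 1], "dr": [0, 0, 0], "gripper": 255}], "force": 60}}

```text
time_s: 4.7
ee_pos: [0.5013, 0.3166, 0.0569]
eef_rot: [3.141, 0.007, 0.0]
ft_force: [-0.4, -7.7, 6.9]
finger_gap: 0.0231
```

Emit:
{"name": "arm_command", "arguments": {"deltas": [{"dp": [0, 0, -8], "dr": [0, 0, 0], "gripper": 255}, {"dp": [0, 0, -25], "dr": [0, 0, 0], "gripper": 255}, {"dp": [0, 0, -50], "dr": [0, 0, 0], "gripper": 255}, {"dp": [0, 0, -75], "dr": [0, 0, 0], "gripper": 255}, {"dp": [0, 0, -85], "dr": [0, 0, 0], "gripper": 255}]}}

```text
time_s: 5.2
ee_pos: [0.5017, 0.3178, 0.1437]
eef_rot: [-3.14, -0.006, -0.004]
ft_force: [0.8, 0.2, -2.1]
finger_gap: 0.0232
```

```bash
python3 -c "
from h import *
cr('alu',.142)
from station import arm
import cv2
cv2.imwrite('pics/a_w3.png',arm.camera('wrist')['img'][:,:,::-1])"
```

```text
t 5.2 dp [-31.4 608.7   0.8] dr [-0.07 -0.16 -5.89] gap 0.0232 F [ 0.8  0.2 -2.1]
```

View pics/a_w3.png

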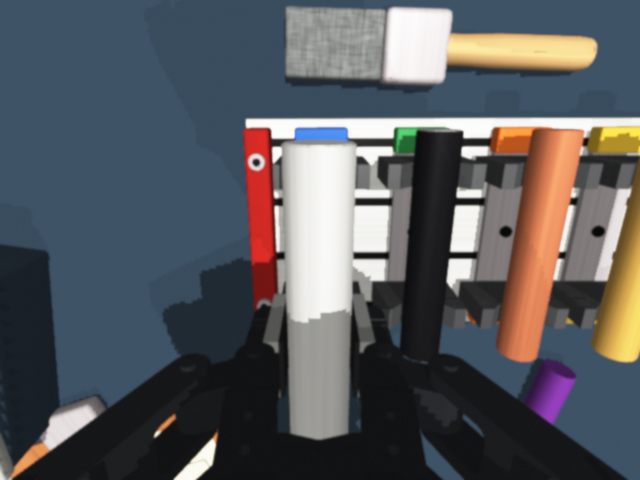

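Emit:
{"name": "arm_command", "arguments": {"deltas": [{"dp": [-1, 20, 0], "dr": [0, 0, -0.2], "gripper": 255}, {"dp": [-3, 55, 0], "dr": [0, 0, -0.5], "gripper": 255}, {"dp": [-5, 98, 0], "dr": [0, 0, -1], "gripper": 255}, {"dp": [-7, 141, 0], "dr": [0, 0, -1.4], "gripper": 255}, {"dp": [-9, 184, 0], "dr": [0, 0, -1.8], "gripper": 255}]}}

```text
time_s: 5.75
ee_pos: [0.4922, 0.1319, 0.1405]
eef_rot: [3.141, 0.057, -0.002]
ft_force: [-0.2, 0.2, -1.4]
finger_gap: 0.0231
```

Emit:
{"name": "arm_command", "arguments": {"deltas": [{"dp": [-1, 43, 0], "dr": [0, 0, -0.4], "gripper": 255}, {"dp": [-2, 86, 0], "dr": [0, 0, -0.8], "gripper": 255}, {"dp": [-3, 129, 0], "dr": [0, 0, -1.2], "gripper": 255}, {"dp": [-3, 172, 0], "dr": [0, 0, -1.6], "gripper": 255}, {"dp": [-4, 215, 0], "dr": [0, 0, -2], "gripper": 255}]}}

```text
time_s: 6.25
ee_pos: [0.496, -0.0833, 0.1405]
eef_rot: [-3.139, -0.111, 0.001]
ft_force: [1.2, 0.8, -2.1]
finger_gap: 0.0231
```

```bash
python3 -c "
from h import *
cr('alu',.142)"
```

```text
t 6.25 dp [-37.9 205.4  -1.5] dr [-0.02  0.05 -2.09] gap 0.0231 F [ 1.2  0.8 -2.1]
```

Emit:
{"name": "arm_command", "arguments": {"deltas": [{"dp": [-8, 43, 0], "dr": [0, 0, -0.5], "gripper": 255}, {"dp": [-16, 86, 0], "dr": [0, 0, -1], "gripper": 255}, {"dp": [-24, 129, 0], "dr": [0, 0, -1.5], "gripper": 255}, {"dp": [-32, 172, 0], "dr": [0, 0, -2], "gripper": 255}, {"dp": [-38, 200, 0], "dr": [0, 0, -2.1], "gripper": 255}]}}

```text
time_s: 6.75
ee_pos: [0.4719, -0.2864, 0.1404]
eef_rot: [-3.137, -0.166, 0.001]
ft_force: [0.1, 1.4, -1.3]
finger_gap: 0.0232
```

Emit:
{"name": "arm_command", "arguments": {"deltas": [{"dp": [0, 5, 0], "dr": [0, 0, 0], "gripper": 255}, {"dp": [0, 5, 0], "dr": [0, 0, 0], "gripper": 255}, {"dp": [0, 5, 0], "dr": [0, 0, 0], "gripper": 255}]}}

```text
time_s: 7.05
ee_pos: [0.473, -0.2878, 0.1408]
eef_rot: [-3.136, -0.168, 0.001]
ft_force: [0.4, 0.2, -2.2]
finger_gap: 0.0229
```

```bash
python3 -c "
from h import *
cr('alu',.057)
from station import arm
import cv2
cv2.imwrite('pics/a_w4.png',arm.camera('wrist')['img'][:,:,::-1])"
```

```text
t 7.05 dp [-0.5  3.2 83.8] dr [-0.05  0.05  0.02] gap 0.0229 F [ 0.4  0.2 -2.2]
```

View pics/a_w4.png

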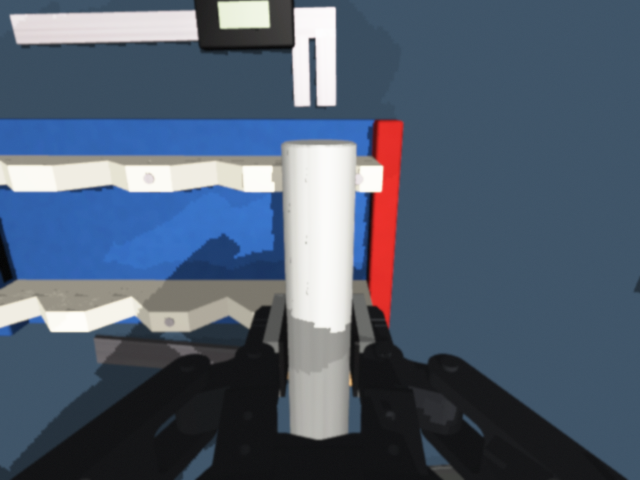

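Emit:
{"name": "arm_command", "arguments": {"deltas": [{"dp": [0, 2, 18], "dr": [0, 0, 0], "gripper": 255}, {"dp": [0, 3, 38], "dr": [0, 0, 0], "gripper": 255}, {"dp": [0, 3, 58], "dr": [0, 0, 0], "gripper": 255}, {"dp": [0, 3, 72], "dr": [0, 0, 0], "gripper": 255}, {"dp": [0, 3, 78], "dr": [0, 0, 0], "gripper": 255}]}}

```text
time_s: 7.6
ee_pos: [0.4734, -0.2904, 0.0622]
eef_rot: [-3.136, -0.17, 0.002]
ft_force: [0.4, 0.5, -0.9]
finger_gap: 0.0234
```

Emit:
{"name": "arm_command", "arguments": {"deltas": [{"dp": [0, 0, 1], "dr": [0, 0, 0], "gripper": 255}, {"dp": [0, 0, 2], "dr": [0, 0, 0], "gripper": 255}, {"dp": [0, 0, 3], "dr": [0, 0, 0], "gripper": 255}]}}

```text
time_s: 7.9
ee_pos: [0.4738, -0.2918, 0.061]
eef_rot: [3.136, 0.168, 0.001]
ft_force: [0.7, -0.1, -2.1]
finger_gap: 0.0235
```

```bash
python3 -c "
from h import *
cr('alu',.057)
from station import arm
import cv2
cv2.imwrite('pics/a_w5.png',arm.camera('wrist')['img'][:,:,::-1])"
```

```text
t 7.9 dp [-1. -1.  4.] dr [ 0.05 -0.05  0.01] gap 0.0235 F [ 0.7 -0.1 -2.1]
```

View pics/a_w5.png

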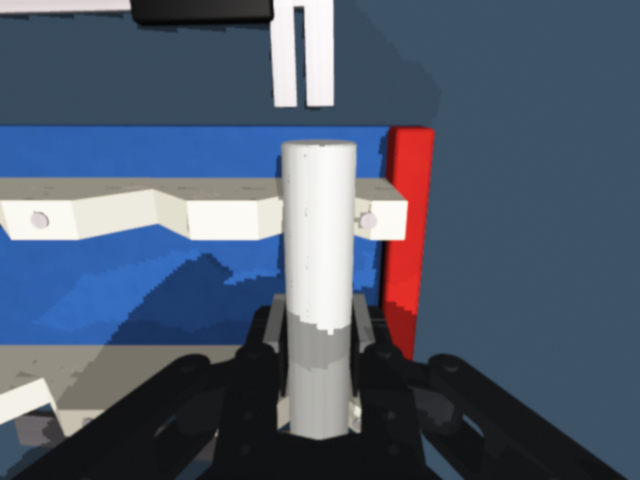

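Emit:
{"name": "arm_command", "arguments": {"deltas": [{"dp": [0, 0, 1.5], "dr": [0, 0, 0], "gripper": 255}, {"dp": [0, 0, 3], "dr": [0, 0, 0], "gripper": 255}, {"dp": [0, 0, 4], "dr": [0, 0, 0], "gripper": 255}, {"dp": [0, 0, 4], "dr": [0, 0, 0], "gripper": 255}]}}

```text
time_s: 8.35
ee_pos: [0.4737, -0.2916, 0.058]
eef_rot: [3.137, 0.168, 0.002]
ft_force: [-3.5, 7.3, 19.4]
finger_gap: 0.0233
```

Emit:
{"name": "arm_command", "arguments": {"deltas": [{"dp": [0, 0, -0.5], "dr": [0, 0, 0], "gripper": 150}, {"dp": [0, 0, -0.5], "dr": [0, 0, 0], "gripper": 105}, {"dp": [0, 0, -0.5], "dr": [0, 0, 0], "gripper": 105}, {"dp": [0, 0, -0.5], "dr": [0, 0, 0], "gripper": 105}]}}

```text
time_s: 8.75
ee_pos: [0.4735, -0.2919, 0.0567]
eef_rot: [3.137, 0.168, -0.0]
ft_force: [-0.6, -0.4, -0.4]
finger_gap: 0.0503
```

Emit:
{"name": "arm_command", "arguments": {"deltas": [{"dp": [0, 0, -12], "dr": [0, 0, 0], "gripper": 105}, {"dp": [0, 0, -35], "dr": [0, 0, 0], "gripper": 105}, {"dp": [0, 0, -60], "dr": [0, 0, 0], "gripper": 105}, {"dp": [0, 0, -80], "dr": [0, 0, 0], "gripper": 105}, {"dp": [0, 0, -85], "dr": [0, 0, 0], "gripper": 105}]}}

```text
time_s: 9.25
ee_pos: [0.4741, -0.2923, 0.1444]
eef_rot: [3.135, 0.168, 0.004]
ft_force: [0.3, -0.2, -1.0]
finger_gap: 0.0504
```

```bash
python3 -c "
from h import *
rk('steel',.142)
from station import arm
import cv2
cv2.imwrite('pics/a_w6.png',arm.camera('wrist')['img'][:,:,::-1])"
```

```text
t 9.25 dp [  85.7 -537.7    1.2] dr [ 0.14 -0.16  5.89] gap 0.0504 F [ 0.3 -0.2 -1. ]
```

View pics/a_w6.png

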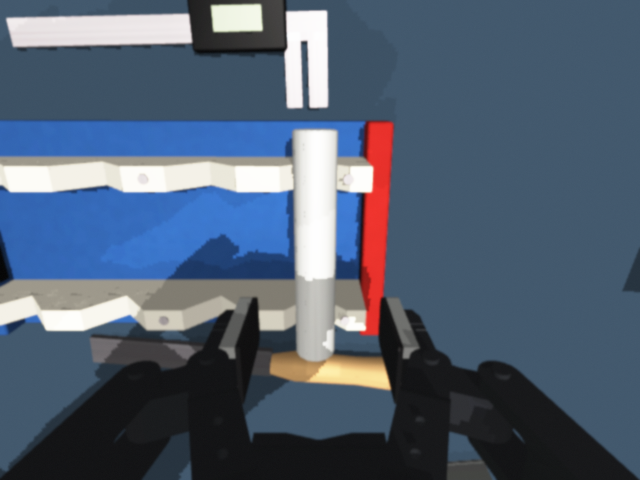

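Aluminium is seated in the end notch (columns 293–337) with similar overhang at both ends. Steel is next.

Emit:
{"name": "arm_command", "arguments": {"deltas": [{"dp": [5, -25, 0], "dr": [0, 0, 0.3], "gripper": 105}, {"dp": [11, -68, 0], "dr": [0, 0, 0.7], "gripper": 105}, {"dp": [18, -112, 0], "dr": [0, 0, 1.1], "gripper": 105}, {"dp": [25, -156, 0], "dr": [0, 0, 1.6], "gripper": 105}, {"dp": [32, -200, 0], "dr": [0, 0, 2], "gripper": 105}]}}

```text
time_s: 9.8
ee_pos: [0.4834, -0.0879, 0.1411]
eef_rot: [-3.139, -0.112, 0.002]
ft_force: [1.4, 0.4, 0.2]
finger_gap: 0.0503
```

Emit:
{"name": "arm_command", "arguments": {"deltas": [{"dp": [6, -44, 0], "dr": [0, 0, 0.5], "gripper": 105}, {"dp": [12, -88, 0], "dr": [0, 0, 1], "gripper": 105}, {"dp": [18, -132, 0], "dr": [0, 0, 1.5], "gripper": 105}, {"dp": [23, -176, 0], "dr": [0, 0, 2], "gripper": 105}, {"dp": [28, -220, 0], "dr": [0, 0, 2.5], "gripper": 105}]}}

```text
time_s: 10.3
ee_pos: [0.4955, 0.1337, 0.141]
eef_rot: [3.141, 0.044, -0.002]
ft_force: [1.2, -0.6, 0.3]
finger_gap: 0.0499
```

```bash
python3 -c "
from h import *
rk('steel',.142)"
```

```text
t 10.3 dp [   9.6 -117.6   -1. ] dr [0.01 0.07 1.37] gap 0.0499 F [ 1.2 -0.6  0.3]
```

Emit:
{"name": "arm_command", "arguments": {"deltas": [{"dp": [3, -40, 0], "dr": [0, 0, 0.5], "gripper": 105}, {"dp": [6, -80, 0], "dr": [0, 0, 1], "gripper": 105}, {"dp": [8, -110, 0], "dr": [0, 0, 1.4], "gripper": 105}, {"dp": [8, -114, 0], "dr": [0, 0, 1.4], "gripper": 105}, {"dp": [8, -114, 0], "dr": [0, 0, 1.4], "gripper": 105}]}}

```text
time_s: 10.8
ee_pos: [0.5003, 0.2465, 0.1409]
eef_rot: [3.141, 0.009, -0.002]
ft_force: [-0.1, -0.3, -0.4]
finger_gap: 0.0504
```

```bash
python3 -c "
from h import *
rk('steel',.056)
from station import arm
import cv2
cv2.imwrite('pics/s_w1.png',arm.camera('wrist')['img'][:,:,::-1])"
```

```text
t 10.8 dp [ 1.8 -5.1 84.9] dr [0.04 0.08 0.09] gap 0.0504 F [-0.1 -0.3 -0.4]
```

View pics/s_w1.png

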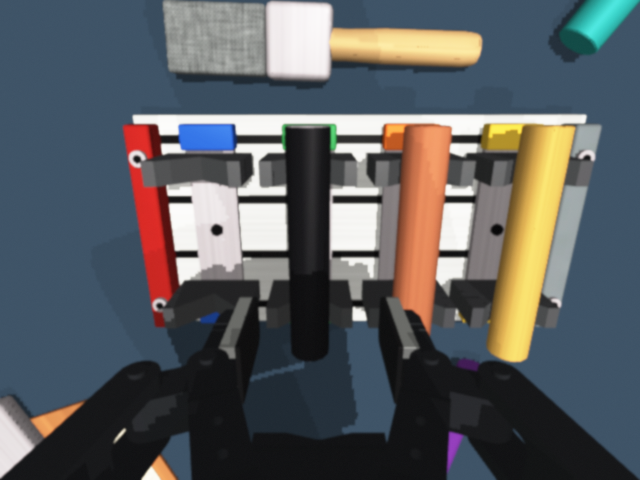

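Emit:
{"name": "arm_command", "arguments": {"deltas": [{"dp": [1, -5, 15], "dr": [0, 0, 0], "gripper": 105}, {"dp": [1, -5, 38], "dr": [0, 0, 0], "gripper": 105}, {"dp": [1, -5, 62], "dr": [0, 0, 0], "gripper": 105}, {"dp": [1, -5, 80], "dr": [0, 0, 0], "gripper": 105}, {"dp": [1, -5, 85], "dr": [0, 0, 0], "gripper": 105}]}}

```text
time_s: 11.35
ee_pos: [0.501, 0.2498, 0.0542]
eef_rot: [3.14, 0.004, -0.005]
ft_force: [-0.2, -0.4, 0.4]
finger_gap: 0.0502
```

Emit:
{"name": "arm_command", "arguments": {"deltas": [{"dp": [0, 0, 0], "dr": [0, 0, 0], "gripper": 150}, {"dp": [0, 0, 0], "dr": [0, 0, 0], "gripper": 255}, {"dp": [0, 0, 0], "dr": [0, 0, 0], "gripper": 255}, {"dp": [0, 0, 0], "dr": [0, 0, 0], "gripper": 255}, {"dp": [0, 0, 0], "dr": [0, 0, 0], "gripper": 255}], "force": 80}}

```text
time_s: 11.85
ee_pos: [0.5023, 0.252, 0.0578]
eef_rot: [-3.14, -0.006, -0.003]
ft_force: [-0.9, 9.2, -3.2]
finger_gap: 0.0229
```

Emit:
{"name": "arm_command", "arguments": {"deltas": [{"dp": [0, 0, -8], "dr": [0, 0, 0], "gripper": 255}, {"dp": [0, 0, -25], "dr": [0, 0, 0], "gripper": 255}, {"dp": [0, 0, -50], "dr": [0, 0, 0], "gripper": 255}, {"dp": [0, 0, -75], "dr": [0, 0, 0], "gripper": 255}, {"dp": [0, 0, -85], "dr": [0, 0, 0], "gripper": 255}]}}

```text
time_s: 12.35
ee_pos: [0.5023, 0.2511, 0.1444]
eef_rot: [-3.141, -0.006, -0.005]
ft_force: [0.7, 0.1, -6.3]
finger_gap: 0.0227
```

```bash
python3 -c "
from h import *
cr('steel',.142)
from station import arm
import cv2
cv2.imwrite('pics/s_w2.png',arm.camera('wrist')['img'][:,:,::-1])"
```

```text
t 12.35 dp [-38.2 478.2   1.9] dr [-0.04 -0.18 -5.91] gap 0.0227 F [ 0.7  0.1 -6.3]
```

View pics/s_w2.png

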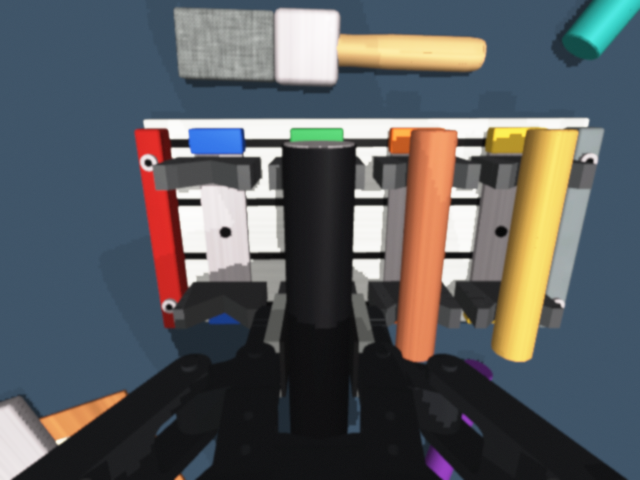

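Emit:
{"name": "arm_command", "arguments": {"deltas": [{"dp": [-2, 20, 0], "dr": [0, 0, -0.2], "gripper": 255}, {"dp": [-4, 55, 0], "dr": [0, 0, -0.7], "gripper": 255}, {"dp": [-7, 98, 0], "dr": [0, 0, -1.2], "gripper": 255}, {"dp": [-10, 141, 0], "dr": [0, 0, -1.8], "gripper": 255}, {"dp": [-13, 184, 0], "dr": [0, 0, -2.4], "gripper": 255}]}}

```text
time_s: 12.9
ee_pos: [0.4887, 0.0655, 0.1411]
eef_rot: [3.141, 0.073, -0.002]
ft_force: [-0.0, -0.0, -6.2]
finger_gap: 0.0229
```

Emit:
{"name": "arm_command", "arguments": {"deltas": [{"dp": [-2, 43, 0], "dr": [0, 0, -0.6], "gripper": 255}, {"dp": [-4, 86, 0], "dr": [0, 0, -1.2], "gripper": 255}, {"dp": [-6, 129, 0], "dr": [0, 0, -1.8], "gripper": 255}, {"dp": [-8, 172, 0], "dr": [0, 0, -2.4], "gripper": 255}, {"dp": [-10, 205, 0], "dr": [0, 0, -3], "gripper": 255}]}}

```text
time_s: 13.4
ee_pos: [0.4883, -0.1406, 0.1412]
eef_rot: [-3.138, -0.153, 0.001]
ft_force: [0.4, 0.8, -4.7]
finger_gap: 0.0225
```

```bash
python3 -c "
from h import *
cr('steel',.142)"
```

```text
t 13.4 dp [-30.7  84.2  -0.8] dr [-0.01  0.04 -0.55] gap 0.0225 F [ 0.4  0.8 -4.7]
```

Emit:
{"name": "arm_command", "arguments": {"deltas": [{"dp": [-14, 38, 0], "dr": [0, 0, -0.3], "gripper": 255}, {"dp": [-27, 72, 0], "dr": [0, 0, -0.5], "gripper": 255}, {"dp": [-31, 84, 0], "dr": [0, 0, -0.5], "gripper": 255}, {"dp": [-31, 84, 0], "dr": [0, 0, -0.5], "gripper": 255}, {"dp": [-31, 84, 0], "dr": [0, 0, -0.5], "gripper": 255}]}}

```text
time_s: 13.9
ee_pos: [0.466, -0.2243, 0.1413]
eef_rot: [-3.136, -0.167, 0.001]
ft_force: [0.2, 0.1, -6.6]
finger_gap: 0.0223
```

```bash
python3 -c "
from h import *
cr('steel',.057)
from station import arm
import cv2
cv2.imwrite('pics/s_w3.png',arm.camera('wrist')['img'][:,:,::-1])"
```

```text
t 13.9 dp [-0.4  3.1 84.3] dr [-0.04  0.05 -0.04] gap 0.0223 F [ 0.2  0.1 -6.6]
```

View pics/s_w3.png

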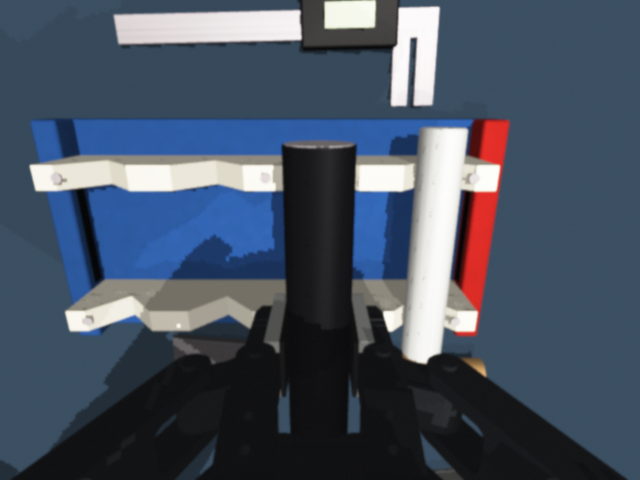

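Emit:
{"name": "arm_command", "arguments": {"deltas": [{"dp": [0, 2, 18], "dr": [0, 0, 0], "gripper": 255}, {"dp": [0, 3, 40], "dr": [0, 0, 0], "gripper": 255}, {"dp": [0, 3, 62], "dr": [0, 0, 0], "gripper": 255}, {"dp": [0, 3, 77], "dr": [0, 0, 0], "gripper": 255}, {"dp": [0, 3, 79], "dr": [0, 0, 0], "gripper": 255}]}}

```text
time_s: 14.45
ee_pos: [0.4663, -0.2263, 0.0613]
eef_rot: [-3.135, -0.17, 0.004]
ft_force: [-0.4, 0.6, -5.7]
finger_gap: 0.0227
```

Emit:
{"name": "arm_command", "arguments": {"deltas": [{"dp": [0, 0, 1.5], "dr": [0, 0, 0], "gripper": 255}, {"dp": [0, 0, 3], "dr": [0, 0, 0], "gripper": 255}, {"dp": [0, 0, 4], "dr": [0, 0, 0], "gripper": 255}]}}

```text
time_s: 14.75
ee_pos: [0.467, -0.2278, 0.0594]
eef_rot: [3.136, 0.168, 0.002]
ft_force: [-0.4, -0.3, -5.5]
finger_gap: 0.0227
```

```bash
python3 -c "
from h import *
cr('steel',.057)"
```

```text
t 14.75 dp [-1.  -0.6  2.4] dr [ 0.05 -0.06  0.01] gap 0.0227 F [-0.4 -0.3 -5.5]
```

Emit:
{"name": "arm_command", "arguments": {"deltas": [{"dp": [-1, 0, 1], "dr": [0, 0, 0], "gripper": 255}, {"dp": [-1, 0, 2], "dr": [0, 0, 0], "gripper": 255}, {"dp": [-1, 0, 2], "dr": [0, 0, 0], "gripper": 255}]}}

```text
time_s: 15.05
ee_pos: [0.4663, -0.2279, 0.0585]
eef_rot: [3.136, 0.167, 0.004]
ft_force: [0.1, 6.4, 11.4]
finger_gap: 0.0225
```

Emit:
{"name": "arm_command", "arguments": {"deltas": [{"dp": [0, 0, 0], "dr": [0, 0, 0], "gripper": 150}, {"dp": [0, 0, 0], "dr": [0, 0, 0], "gripper": 105}, {"dp": [0, 0, 0], "dr": [0, 0, 0], "gripper": 105}, {"dp": [0, 0, 0], "dr": [0, 0, 0], "gripper": 105}]}}

```text
time_s: 15.45
ee_pos: [0.4656, -0.2281, 0.0569]
eef_rot: [3.137, 0.168, 0.0]
ft_force: [0.0, -0.7, -0.1]
finger_gap: 0.0504
```

Emit:
{"name": "arm_command", "arguments": {"deltas": [{"dp": [0, 0, -12], "dr": [0, 0, 0], "gripper": 105}, {"dp": [0, 0, -35], "dr": [0, 0, 0], "gripper": 105}, {"dp": [0, 0, -60], "dr": [0, 0, 0], "gripper": 105}, {"dp": [0, 0, -80], "dr": [0, 0, 0], "gripper": 105}, {"dp": [0, 0, -86], "dr": [0, 0, 0], "gripper": 105}]}}

```text
time_s: 15.95
ee_pos: [0.4662, -0.2283, 0.1453]
eef_rot: [3.135, 0.168, 0.004]
ft_force: [1.7, -1.1, -0.3]
finger_gap: 0.0505
```

```bash
python3 -c "
from h import *
rk('copper',.142)
from station import arm
import cv2
cv2.imwrite('pics/s_w4.png',arm.camera('wrist')['img'][:,:,::-1])"
```

```text
t 15.95 dp [  80.1 -409.6    2.5] dr [ 0.12 -0.16  5.89] gap 0.0505 F [ 1.7 -1.1 -0.3]
```

View pics/s_w4.png

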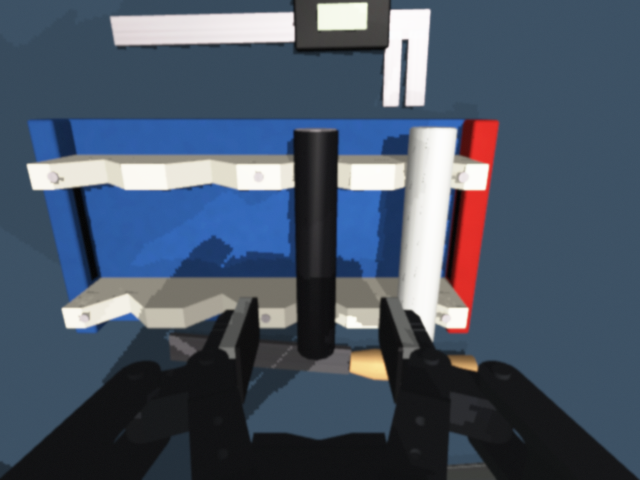

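Steel is seated in the second notch, parallel to the aluminium bar. Copper next.

Emit:
{"name": "arm_command", "arguments": {"deltas": [{"dp": [5, -25, 1], "dr": [0, 0, 0.4], "gripper": 105}, {"dp": [13, -66, 1], "dr": [0, 0, 1], "gripper": 105}, {"dp": [21, -108, 1], "dr": [0, 0, 1.6], "gripper": 105}, {"dp": [29, -150, 1], "dr": [0, 0, 2.2], "gripper": 105}, {"dp": [38, -193, 1], "dr": [0, 0, 2.8], "gripper": 105}]}}

```text
time_s: 16.5
ee_pos: [0.4824, -0.0305, 0.1411]
eef_rot: [-3.14, -0.089, 0.002]
ft_force: [0.4, -0.1, -0.7]
finger_gap: 0.0505
```

Emit:
{"name": "arm_command", "arguments": {"deltas": [{"dp": [6, -43, 0], "dr": [0, 0, 0.6], "gripper": 105}, {"dp": [12, -86, 0], "dr": [0, 0, 1.2], "gripper": 105}, {"dp": [18, -129, 0], "dr": [0, 0, 1.8], "gripper": 105}, {"dp": [24, -172, 0], "dr": [0, 0, 2.4], "gripper": 105}, {"dp": [30, -205, 0], "dr": [0, 0, 3], "gripper": 105}]}}

```text
time_s: 17.0
ee_pos: [0.5003, 0.1767, 0.141]
eef_rot: [3.141, 0.01, -0.002]
ft_force: [-0.2, -1.0, 0.5]
finger_gap: 0.0501
```

```bash
python3 -c "
from h import *
rk('copper',.142)"
```

```text
t 17.0 dp [  1.9 -10.8  -1. ] dr [0.02 0.07 0.13] gap 0.0501 F [-0.2 -1.   0.5]
```

Emit:
{"name": "arm_command", "arguments": {"deltas": [{"dp": [2, -11, 0], "dr": [0, 0, 0.1], "gripper": 105}, {"dp": [2, -11, 0], "dr": [0, 0, 0.1], "gripper": 105}, {"dp": [2, -11, 0], "dr": [0, 0, 0.1], "gripper": 105}]}}

```text
time_s: 17.3
ee_pos: [0.5025, 0.1846, 0.1413]
eef_rot: [3.141, 0.006, -0.002]
ft_force: [0.1, -0.8, 0.9]
finger_gap: 0.0502
```

```bash
python3 -c "
from h import *
rk('copper',.056)
from station import arm
import cv2
cv2.imwrite('pics/c_w1.png',arm.camera('wrist')['img'][:,:,::-1])"
```

```text
t 17.3 dp [-0.3 -3.  85.3] dr [ 0.03  0.06 -0.  ] gap 0.0502 F [ 0.1 -0.8  0.9]
```

View pics/c_w1.png

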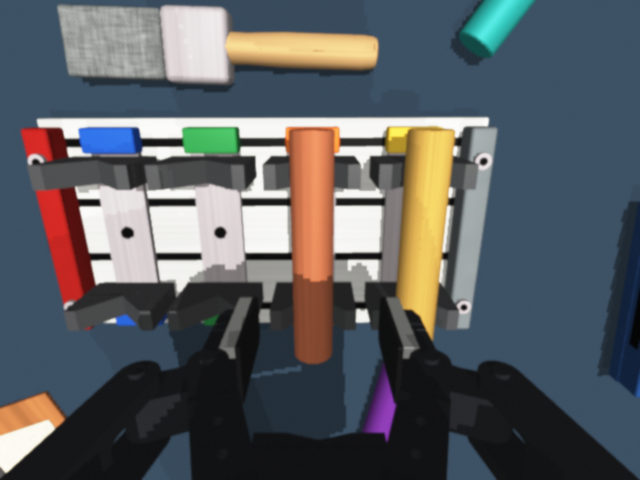

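Emit:
{"name": "arm_command", "arguments": {"deltas": [{"dp": [0, -3, 15], "dr": [0, 0, 0], "gripper": 105}, {"dp": [0, -3, 38], "dr": [0, 0, 0], "gripper": 105}, {"dp": [0, -3, 62], "dr": [0, 0, 0], "gripper": 105}, {"dp": [0, -3, 80], "dr": [0, 0, 0], "gripper": 105}, {"dp": [0, -3, 84.5], "dr": [0, 0, 0], "gripper": 105}]}}

```text
time_s: 17.85
ee_pos: [0.5022, 0.1868, 0.0557]
eef_rot: [3.141, 0.003, -0.004]
ft_force: [0.1, -0.4, 0.8]
finger_gap: 0.0502
```

Emit:
{"name": "arm_command", "arguments": {"deltas": [{"dp": [0, 0, 0], "dr": [0, 0, 0], "gripper": 150}, {"dp": [0, 0, 0], "dr": [0, 0, 0], "gripper": 255}, {"dp": [0, 0, 0], "dr": [0, 0, 0], "gripper": 255}, {"dp": [0, 0, 0], "dr": [0, 0, 0], "gripper": 255}, {"dp": [0, 0, 0], "dr": [0, 0, 0], "gripper": 255}], "force": 80}}

```text
time_s: 18.35
ee_pos: [0.5032, 0.1884, 0.0582]
eef_rot: [-3.141, -0.006, -0.003]
ft_force: [-2.0, 1.0, 7.6]
finger_gap: 0.0227
```

Emit:
{"name": "arm_command", "arguments": {"deltas": [{"dp": [0, 0, -8], "dr": [0, 0, 0], "gripper": 255}, {"dp": [0, 0, -25], "dr": [0, 0, 0], "gripper": 255}, {"dp": [0, 0, -50], "dr": [0, 0, 0], "gripper": 255}, {"dp": [0, 0, -75], "dr": [0, 0, 0], "gripper": 255}, {"dp": [0, 0, -85], "dr": [0, 0, 0], "gripper": 255}]}}

```text
time_s: 18.85
ee_pos: [0.5031, 0.1884, 0.1443]
eef_rot: [-3.141, -0.006, -0.003]
ft_force: [-0.2, 0.5, -5.7]
finger_gap: 0.0227
```

```bash
python3 -c "
from h import *
cr('copper',.142)"
```

```text
t 18.85 dp [-45.4 351.9   2.1] dr [-0.01 -0.12 -5.91] gap 0.0227 F [-0.2  0.5 -5.7]
```

Emit:
{"name": "arm_command", "arguments": {"deltas": [{"dp": [-3, 20, 0], "dr": [0, 0, -0.3], "gripper": 255}, {"dp": [-7, 55, 0], "dr": [0, 0, -0.9], "gripper": 255}, {"dp": [-12, 97, 0], "dr": [0, 0, -1.6], "gripper": 255}, {"dp": [-18, 139, 0], "dr": [0, 0, -2.3], "gripper": 255}, {"dp": [-23, 181, 0], "dr": [0, 0, -3], "gripper": 255}]}}

```text
time_s: 19.35
ee_pos: [0.4796, 0.0059, 0.1419]
eef_rot: [3.14, 0.09, -0.002]
ft_force: [0.3, -0.4, -6.3]
finger_gap: 0.0224
```

Emit:
{"name": "arm_command", "arguments": {"deltas": [{"dp": [-4, 43, 0], "dr": [0, 0, -0.7], "gripper": 255}, {"dp": [-8, 86, 0], "dr": [0, 0, -1.4], "gripper": 255}, {"dp": [-12, 129, 0], "dr": [0, 0, -2.1], "gripper": 255}, {"dp": [-15, 158, 0], "dr": [0, 0, -2.8], "gripper": 255}, {"dp": [-15, 165, 0], "dr": [0, 0, -2.9], "gripper": 255}]}}

```text
time_s: 19.85
ee_pos: [0.4743, -0.161, 0.1418]
eef_rot: [3.137, 0.164, -0.001]
ft_force: [-0.1, 1.0, -6.0]
finger_gap: 0.0225
```

```bash
python3 -c "
from h import *
cr('copper',.142)"
```

```text
t 19.85 dp [-15.4   1.1  -0.2] dr [ 0.01  0.03 -0.16] gap 0.0225 F [-0.1  1.  -6. ]
```

Emit:
{"name": "arm_command", "arguments": {"deltas": [{"dp": [-10, 1, 0], "dr": [0, 0, -0.2], "gripper": 255}, {"dp": [-15, 1, 0], "dr": [0, 0, -0.2], "gripper": 255}, {"dp": [-15, 1, 0], "dr": [0, 0, -0.2], "gripper": 255}, {"dp": [-15, 1, 0], "dr": [0, 0, -0.2], "gripper": 255}]}}

```text
time_s: 20.25
ee_pos: [0.46, -0.1601, 0.1424]
eef_rot: [3.137, 0.175, 0.0]
ft_force: [1.1, -0.0, -6.6]
finger_gap: 0.0224
```

```bash
python3 -c "
from h import *
cr('copper',.057)
from station import arm
import cv2
cv2.imwrite('pics/c_w3.png',arm.camera('wrist')['img'][:,:,::-1])"
```

```text
t 20.25 dp [-1.3  3.5 85.4] dr [ 0.   -0.01  0.24] gap 0.0224 F [ 1.1 -0.  -6.6]
```

View pics/c_w3.png

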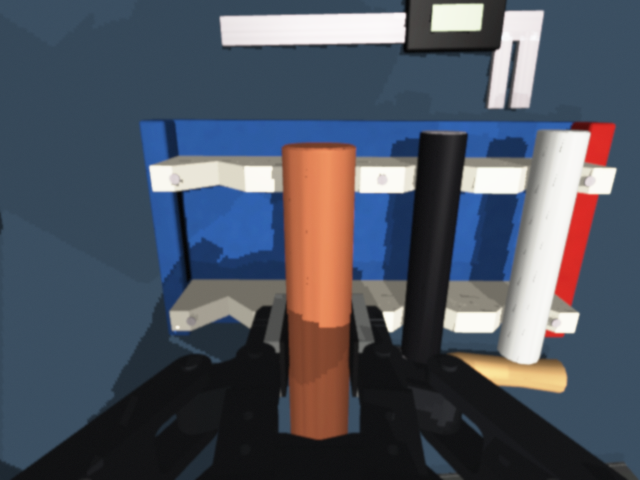

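Emit:
{"name": "arm_command", "arguments": {"deltas": [{"dp": [-1, 2, 18], "dr": [0, 0, 0.2], "gripper": 255}, {"dp": [-1, 3.5, 40], "dr": [0, 0, 0.2], "gripper": 255}, {"dp": [-1, 3.5, 62], "dr": [0, 0, 0.2], "gripper": 255}, {"dp": [-1, 3.5, 77], "dr": [0, 0, 0.2], "gripper": 255}, {"dp": [-1, 3.5, 80], "dr": [0, 0, 0.2], "gripper": 255}]}}

```text
time_s: 20.8
ee_pos: [0.4592, -0.1638, 0.061]
eef_rot: [-3.136, -0.169, 0.003]
ft_force: [-0.3, 0.1, -6.2]
finger_gap: 0.0222
```

Emit:
{"name": "arm_command", "arguments": {"deltas": [{"dp": [0, 0, 1.5], "dr": [0, 0, 0], "gripper": 255}, {"dp": [0, 0, 3], "dr": [0, 0, 0], "gripper": 255}, {"dp": [0, 0, 4], "dr": [0, 0, 0], "gripper": 255}]}}

```text
time_s: 21.1
ee_pos: [0.4599, -0.1644, 0.0595]
eef_rot: [3.136, 0.168, 0.002]
ft_force: [-1.7, 6.5, 16.3]
finger_gap: 0.0224
```

```bash
python3 -c "
from h import *
cr('copper',.057)"
```

```text
t 21.1 dp [-0.7 -0.8  2.5] dr [ 0.05 -0.09 -0.  ] gap 0.0224 F [-1.7  6.5 16.3]
```

Contact at 16 N, so I'll release.

Emit:
{"name": "arm_command", "arguments": {"deltas": [{"dp": [0, 0, 0], "dr": [0, 0, 0], "gripper": 150}, {"dp": [0, 0, 0], "dr": [0, 0, 0], "gripper": 105}, {"dp": [0, 0, 0], "dr": [0, 0, 0], "gripper": 105}, {"dp": [0, 0, 0], "dr": [0, 0, 0], "gripper": 105}]}}

```text
time_s: 21.5
ee_pos: [0.4596, -0.1646, 0.0586]
eef_rot: [3.137, 0.168, 0.001]
ft_force: [0.2, 0.7, -0.6]
finger_gap: 0.0503
```

Emit:
{"name": "arm_command", "arguments": {"deltas": [{"dp": [0, 0, -12], "dr": [0, 0, 0], "gripper": 105}, {"dp": [0, 0, -35], "dr": [0, 0, 0], "gripper": 105}, {"dp": [0, 0, -60], "dr": [0, 0, 0], "gripper": 105}, {"dp": [0, 0, -80], "dr": [0, 0, 0], "gripper": 105}, {"dp": [0, 0, -85], "dr": [0, 0, 0], "gripper": 105}]}}

```text
time_s: 22.0
ee_pos: [0.46, -0.1647, 0.1458]
eef_rot: [3.135, 0.168, 0.005]
ft_force: [-0.7, -0.5, 0.3]
finger_gap: 0.05
```

```bash
python3 -c "
from h import *
rk('brass',.142)
from station import arm
import cv2
cv2.imwrite('pics/c_w4.png',arm.camera('wrist')['img'][:,:,::-1])"
```

```text
t 22.0 dp [  72.9 -282.1    3.4] dr [ 0.11 -0.18  5.9 ] gap 0.05 F [-0.7 -0.5  0.3]
```

View pics/c_w4.png

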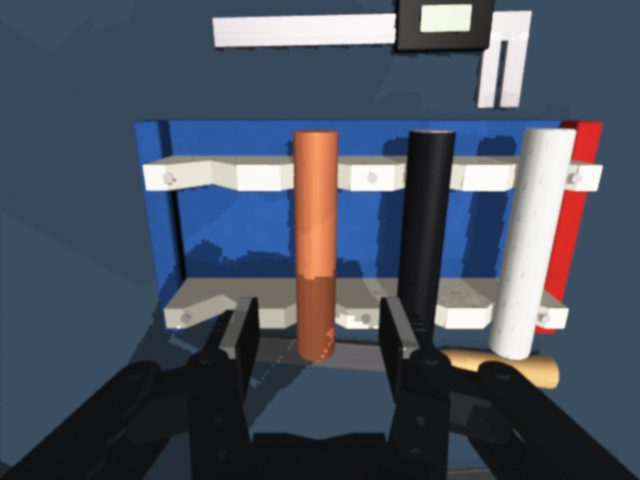

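Three bars are seated in the right order. Brass is last.

Emit:
{"name": "arm_command", "arguments": {"deltas": [{"dp": [6, -25, 2], "dr": [0, 0, 0.5], "gripper": 105}, {"dp": [16, -65, 2], "dr": [0, 0, 1.3], "gripper": 105}, {"dp": [27, -106, 2], "dr": [0, 0, 2.1], "gripper": 105}, {"dp": [38, -147, 2], "dr": [0, 0, 3], "gripper": 105}, {"dp": [48, -188, 2], "dr": [0, 0, 3.9], "gripper": 105}]}}

```text
time_s: 22.55
ee_pos: [0.4868, 0.0292, 0.1405]
eef_rot: [3.141, 0.059, -0.002]
ft_force: [-0.1, -0.4, -0.4]
finger_gap: 0.0503
```

Emit:
{"name": "arm_command", "arguments": {"deltas": [{"dp": [8, -42, 0], "dr": [0, 0, 0.8], "gripper": 105}, {"dp": [15, -78, 0], "dr": [0, 0, 1.5], "gripper": 105}, {"dp": [18, -92, 0], "dr": [0, 0, 2], "gripper": 105}, {"dp": [18, -92, 0], "dr": [0, 0, 2], "gripper": 105}, {"dp": [18, -92, 0], "dr": [0, 0, 2], "gripper": 105}]}}

```text
time_s: 23.05
ee_pos: [0.501, 0.12, 0.1406]
eef_rot: [3.141, 0.008, -0.002]
ft_force: [-0.1, 0.4, 0.0]
finger_gap: 0.0505
```

```bash
python3 -c "
from h import *
rk('brass',.056)
from station import arm
import cv2
cv2.imwrite('pics/b_w1.png',arm.camera('wrist')['img'][:,:,::-1])"
```

```text
t 23.05 dp [ 1.5 -3.5 84.6] dr [0.02 0.08 0.05] gap 0.0505 F [-0.1  0.4  0. ]
```

View pics/b_w1.png

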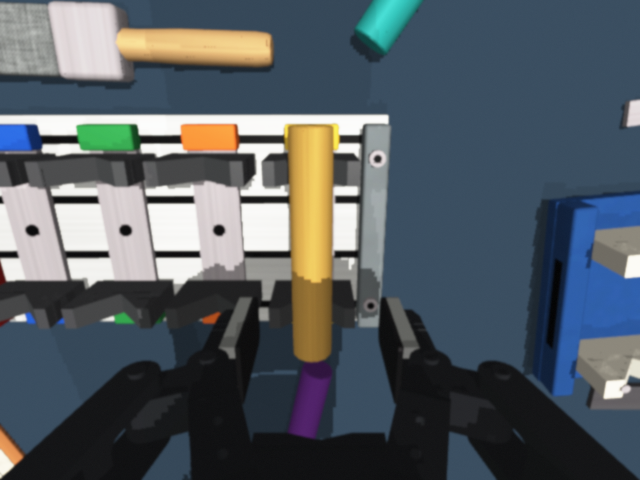

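Emit:
{"name": "arm_command", "arguments": {"deltas": [{"dp": [1.5, -4, 15], "dr": [0, 0, 0], "gripper": 105}, {"dp": [1.5, -4, 38], "dr": [0, 0, 0], "gripper": 105}, {"dp": [1.5, -4, 62], "dr": [0, 0, 0], "gripper": 105}, {"dp": [1.5, -4, 80], "dr": [0, 0, 0], "gripper": 105}, {"dp": [1.5, -4, 84], "dr": [0, 0, 0], "gripper": 105}]}}

```text
time_s: 23.6
ee_pos: [0.5022, 0.1229, 0.0556]
eef_rot: [3.141, 0.004, -0.005]
ft_force: [0.6, 0.2, 0.5]
finger_gap: 0.05
```

Emit:
{"name": "arm_command", "arguments": {"deltas": [{"dp": [0, 0, 0], "dr": [0, 0, 0], "gripper": 150}, {"dp": [0, 0, 0], "dr": [0, 0, 0], "gripper": 255}, {"dp": [0, 0, 0], "dr": [0, 0, 0], "gripper": 255}, {"dp": [0, 0, 0], "dr": [0, 0, 0], "gripper": 255}, {"dp": [0, 0, 0], "dr": [0, 0, 0], "gripper": 255}], "force": 80}}

```text
time_s: 24.1
ee_pos: [0.5033, 0.1244, 0.0582]
eef_rot: [-3.141, -0.006, -0.002]
ft_force: [-0.9, 3.5, 6.9]
finger_gap: 0.0228
```

Emit:
{"name": "arm_command", "arguments": {"deltas": [{"dp": [0, 0, -8], "dr": [0, 0, 0], "gripper": 255}, {"dp": [0, 0, -25], "dr": [0, 0, 0], "gripper": 255}, {"dp": [0, 0, -50], "dr": [0, 0, 0], "gripper": 255}, {"dp": [0, 0, -75], "dr": [0, 0, 0], "gripper": 255}, {"dp": [0, 0, -85], "dr": [0, 0, 0], "gripper": 255}]}}

```text
time_s: 24.6
ee_pos: [0.5034, 0.1241, 0.1444]
eef_rot: [3.142, 0.006, 0.004]
ft_force: [0.6, -0.6, -6.0]
finger_gap: 0.0224
```

```bash
python3 -c "
from h import *
cr('brass',.142)"
```

```text
t 24.6 dp [-52.  223.9   2.2] dr [ 0.01 -0.14 -5.91] gap 0.0224 F [ 0.6 -0.6 -6. ]
```

Emit:
{"name": "arm_command", "arguments": {"deltas": [{"dp": [-5, 20, 0], "dr": [0, 0, -0.5], "gripper": 255}, {"dp": [-13, 55, 0], "dr": [0, 0, -1.4], "gripper": 255}, {"dp": [-22, 95, 0], "dr": [0, 0, -2.4], "gripper": 255}, {"dp": [-31, 135, 0], "dr": [0, 0, -3.4], "gripper": 255}, {"dp": [-40, 173, 0], "dr": [0, 0, -4.5], "gripper": 255}]}}

```text
time_s: 25.1
ee_pos: [0.4628, -0.0504, 0.142]
eef_rot: [3.139, 0.131, -0.001]
ft_force: [0.1, -0.3, -5.1]
finger_gap: 0.0227
```

```bash
python3 -c "
from h import *
cr('brass',.142)"
```

```text
t 25.1 dp [-14.6  48.6  -0. ] dr [ 0.    0.04 -1.35] gap 0.0227 F [ 0.1 -0.3 -5.1]
```

Emit:
{"name": "arm_command", "arguments": {"deltas": [{"dp": [-9, 30, 0], "dr": [0, 0, -0.7], "gripper": 255}, {"dp": [-14, 46, 0], "dr": [0, 0, -1.3], "gripper": 255}, {"dp": [-14, 50, 0], "dr": [0, 0, -1.3], "gripper": 255}, {"dp": [-14, 50, 0], "dr": [0, 0, -1.3], "gripper": 255}, {"dp": [-14, 50, 0], "dr": [0, 0, -1.3], "gripper": 255}]}}

```text
time_s: 25.6
ee_pos: [0.4538, -0.0993, 0.1421]
eef_rot: [-3.137, -0.165, 0.001]
ft_force: [0.1, 0.6, -5.2]
finger_gap: 0.0224
```

```bash
python3 -c "
from h import *
cr('brass',.057)
from station import arm
import cv2
cv2.imwrite('pics/b_w3.png',arm.camera('wrist')['img'][:,:,::-1])"
```

```text
t 25.6 dp [-1.6  0.6 85.1] dr [-0.01  0.03 -0.1 ] gap 0.0224 F [ 0.1  0.6 -5.2]
```

View pics/b_w3.png

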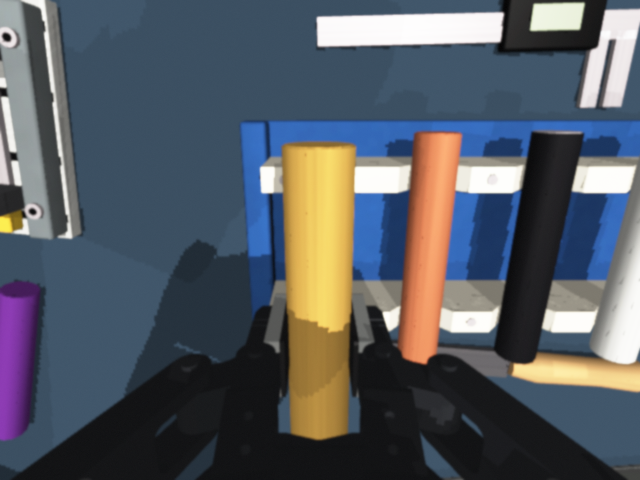

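Emit:
{"name": "arm_command", "arguments": {"deltas": [{"dp": [-1.5, 0.5, 18], "dr": [0, 0, 0], "gripper": 255}, {"dp": [-1.5, 0.5, 40], "dr": [0, 0, 0], "gripper": 255}, {"dp": [-1.5, 0.5, 62], "dr": [0, 0, 0], "gripper": 255}, {"dp": [-1.5, 0.5, 77], "dr": [0, 0, 0], "gripper": 255}, {"dp": [-1.5, 0.5, 80], "dr": [0, 0, 0], "gripper": 255}]}}

```text
time_s: 26.15
ee_pos: [0.452, -0.0996, 0.0609]
eef_rot: [-3.136, -0.167, 0.004]
ft_force: [-0.7, 0.0, -5.4]
finger_gap: 0.0225
```

Emit:
{"name": "arm_command", "arguments": {"deltas": [{"dp": [0, 0, 1.5], "dr": [0, 0, 0], "gripper": 255}, {"dp": [0, 0, 3], "dr": [0, 0, 0], "gripper": 255}, {"dp": [0, 0, 4], "dr": [0, 0, 0], "gripper": 255}]}}

```text
time_s: 26.45
ee_pos: [0.4528, -0.1005, 0.0591]
eef_rot: [3.137, 0.165, 0.002]
ft_force: [-1.3, 4.9, 14.5]
finger_gap: 0.0228
```

```bash
python3 -c "
from h import *
cr('brass',.057)"
```

```text
t 26.45 dp [-0.5 -0.5  2.1] dr [ 0.04 -0.08 -0.1 ] gap 0.0228 F [-1.3  4.9 14.5]
```

Emit:
{"name": "arm_command", "arguments": {"deltas": [{"dp": [0, 0, 0], "dr": [0, 0, 0], "gripper": 150}, {"dp": [0, 0, 0], "dr": [0, 0, 0], "gripper": 105}, {"dp": [0, 0, 0], "dr": [0, 0, 0], "gripper": 105}, {"dp": [0, 0, 0], "dr": [0, 0, 0], "gripper": 105}]}}

```text
time_s: 26.85
ee_pos: [0.4525, -0.1007, 0.0585]
eef_rot: [3.137, 0.165, 0.001]
ft_force: [0.5, -1.0, 0.8]
finger_gap: 0.0502
```

Emit:
{"name": "arm_command", "arguments": {"deltas": [{"dp": [0, 0, -12], "dr": [0, 0, 0], "gripper": 105}, {"dp": [0, 0, -35], "dr": [0, 0, 0], "gripper": 105}, {"dp": [0, 0, -75], "dr": [0, 0, 0], "gripper": 105}, {"dp": [0, 0, -120], "dr": [0, 0, 0], "gripper": 105}, {"dp": [0, 0, -165], "dr": [0, 0, 0], "gripper": 105}]}}

```text
time_s: 27.35
ee_pos: [0.4519, -0.1004, 0.225]
eef_rot: [-3.137, -0.165, 0.001]
ft_force: [1.3, 0.4, 0.3]
finger_gap: 0.0504
```

Emit:
{"name": "arm_command", "arguments": {"deltas": [{"dp": [0, 30, -10], "dr": [0, 0, 0], "gripper": 105}, {"dp": [0, 70, -20], "dr": [0, 0, 0], "gripper": 105}, {"dp": [0, 95, -20], "dr": [0, 0, 0], "gripper": 105}, {"dp": [0, 95, -20], "dr": [0, 0, 0], "gripper": 105}, {"dp": [0, 95, -20], "dr": [0, 0, 0], "gripper": 105}]}}

```text
time_s: 27.85
ee_pos: [0.462, -0.1951, 0.243]
eef_rot: [-3.137, -0.163, 0.001]
ft_force: [-0.1, -0.3, -0.4]
finger_gap: 0.0502
```

```bash
python3 -c "
from h import *
from station import arm
import cv2
s=arm.read_state();print(s['time_s'],list(s['ee_pos']),list(s['eef_rot']))
for n in ['wrist','top','scene']: cv2.imwrite('pics/f_%s.png'%n,arm.camera(n)['img'][:,:,::-1])
a=cv2.imread('pics/f_wrist.png');b=cv2.imread('pics/f_scene.png')
cv2.imwrite('pics/f_z.png',cv2.resize(a[60:300,90:490],None,fx=2,fy=2,interpolation=cv2.INTER_CUBIC))
cv2.imwrite('pics/f_zs.png',cv2.resize(b[130:280,180:360],None,fx=4,fy=4,interpolation=cv2.INTER_CUBIC))"
```

```text
27.85 [np.float64(0.4619697209247435), np.float64(-0.19507760402807345), np.float64(0.24302716983428962)] [np.float64(-3.1369479877283415), np.float64(-0.16317030126763132), np.float64(0.0008934512097184092)]
```

View pics/f_z.png

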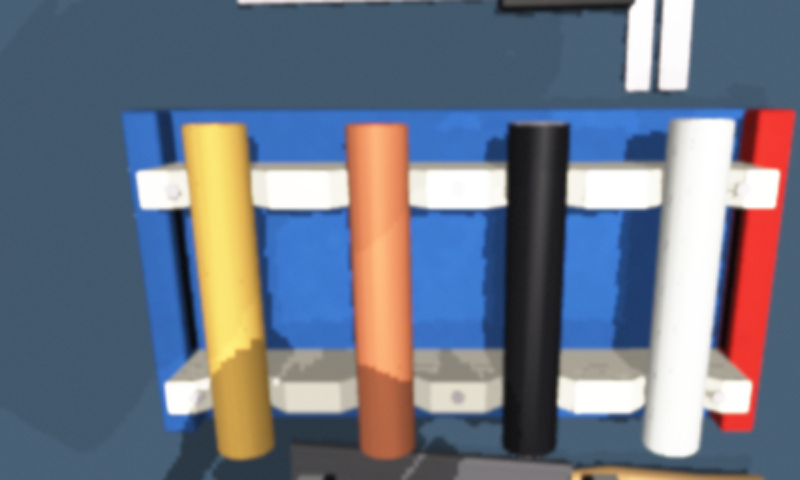

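View pics/f_zs.png

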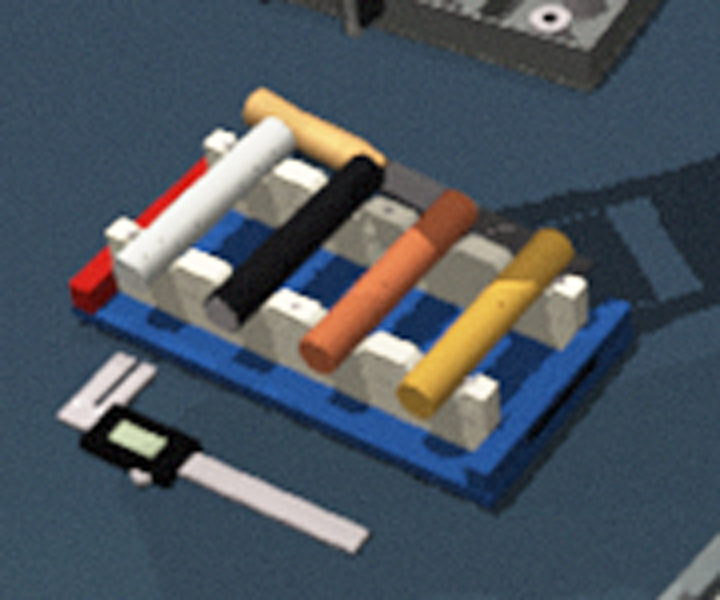

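Run:
```python
from h import *
np.set_printoptions(precision=1,suppress=True)
c=wcam([.46197,-.19508,.24303],[-3.13695,-.16317,.00089])
z=lambda a,o,k:(np.array(a,float)+.5)/k-.5+np.array(o)
y0=(.096,.032,-.032,-.096)
far=z([(214,124),(377,124),(538,123),(702,120)],(90,60),2)
near=z([(245,458),(387,457),(529,453),(673,454)],(90,60),2)
for obs,X,zz in((far,.07,.07),(near,-.07,.0475)):
    for o,y in zip(obs,y0):
        f=lambda p:(proj(c,place((.4625,-.1955,.107),[[p[0],p[1],zz]]))-o).ravel()
        r=least_squares(f,[X,y]).x; print("x err",(r[0]-X)*1000,"y err",(r[1]-y)*1000)
```

```text
x err 1.1257619127341412 y err -2.6561539983801783
x err 0.9250925002255994 y err -1.0300269189429807
x err 1.0934484462171294 y err 1.3667228880146591
x err 1.989868568114006 y err 2.7338614157673415
x err -11.915542660779474 y err 5.785086710903414
x err -11.61308590466599 y err 2.2052626456554867
x err -9.732871481273914 y err -1.2749501497441238
x err -10.48596201411836 y err -5.687706446279361
```

Run:
```python
from h import *
c=wcam([.46197,-.19508,.24303],[-3.13695,-.16317,.00089])
z=lambda a,o,k:(np.array(a,float)+.5)/k-.5+np.array(o)
near=z([(245,458),(387,457),(529,453),(673,454)],(90,60),2)
for o,y in zip(near,(.096,.032,-.032,-.096)):
    f=lambda p:(proj(c,place((.4625,-.1955,.107),[[p[0],p[1],.0725]]))-o).ravel()
    r=least_squares(f,[-.07,y]).x; print("x err",(r[0]+.07)*1000,"y err",(r[1]-y)*1000)
from station import arm
s=arm.read_state();print(s["time_s"],s["ft_force"])
arm.close_job()
```

```text
x err 0.6498939752262872 y err -2.030473832380614
x err 0.9291068068748715 y err -0.4167609897055974
x err 2.6648259887098735 y err 1.2889079563008152
x err 1.969610768970148 y err 2.133699747723747
28.0 [0.05430643 0.00712576 0.41709637]
the job is handed in; nothing more can be done
```

All four bars are now in the blue carrier in cutting order from the red end: aluminium, steel, copper, brass. I handed the job in at 28 s. Each bar was lowered until it touched the notches, then released without a drop.

- **Placement:** the final wrist pictures put every bar within about 3 mm of its notch pair lengthwise and along the row. The scene picture also shows all four in their notches, evenly overhung, and the bars look parallel to the notches in both pictures.
- **Clear of the arm:** the arm had lifted well above the carrier and read almost no force.
- **One check that disagreed:** my first calculation for the near ends gave 10–12 mm lengthwise and up to 6 mm along the row. It had assumed the lower edge of each bar's end was visible, but that edge is hidden. Using the visible top edge gave under 3 mm, in line with the far ends.

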